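# Latch the glue-up jig

### The arm

A 6-joint arm with a two-finger parallel gripper is mounted at the origin on a cart in front of the work surface, level with it; the furniture and walls round the work are solid. World frame = base frame: x ahead of the robot, y to its left, z up, the work surface at z = 0. Lengths are in m, angles in rad, forces in N, time in s.
With the tool pointing down it reaches from about 0.25 to 0.725 m from the base axis. Payload 4 kg.
Tool frame: the origin (TCP) lies midway between the tips of the shut fingers; the grasp point (between the pads) lies 19 mm behind it (r.pinch_z is the distance from the TCP to the grasp point, in m); z points along the fingers, y is the direction in which the jaws open and shut (so a half turn about z gives the same grasp; the last joint's range is limited). The gripper opens to 85 mm and grips with 20 to 120 N. Pads are 22 mm wide; open, the fingers measure 114 mm over their backs; the gripper's body (76 mm by 85 mm) begins 54 mm behind the grasp point. The pads swing forward as they close: fully open they stand 13 mm farther back than shut.
Start: joints at [0, 0.241, 0.005, 1.335, 0, 1.571], TCP at [0.5, -0, 0.207] pointing down, gripper open.
Joint ranges: [-2.72, 2.72], [-1.05, 1.87], [-1.09, 1.28], [-1.99, 2.15], [-1.42, 1.44], [-3.14, 3.14]. Speed limits (rad/s): [2.79, 2.79, 3.14, 3.14, 3.14, 3.14].

### API

Orientations are given as a unit quaternion [x, y, z, w].
In Python, from cell import r, grab_frame, calibration, workorder, outline_of, spot_point gives the robot as it stands.
- The arm moves only by the tool move_arm, never from a script. Its argument "plan" is a list of rows, each an object of numbers: "wx", "wy", "wz": the turn, a rotation vector about the tool's x, y, z as a fraction of full scale; "tx", "ty", "tz": the shift along the tool's x, y, z as a fraction of full scale; "gripper": the opening, from -1 (shut) to 1 (fully open), so that 0 is half open. A call has 1 to 10 rows; each row is the pose to reach, as a shift and turn from the pose commanded when the call began, along the tool's axes at that moment; what a row does not reach only later rows make up. Full scale, the value 1, is 150 mm for a shift and 1.5 rad for a turn. A row lasts 1/12 s, in which the tool goes at most 41.7 mm and 7.16 degrees, less where a joint would pass 70% of its speed; a pose out of reach is approached as far as the arm can. A call with a number of a shift or a turn outside -1 to 1 is refused whole. A call with a gripper value outside its range is refused whole. The fingers move at their own pace and stop on an object; "newtons" is the grip in N (left out, the last holds). Time passes only in rows, so rows that repeat a pose let the fingers close. It gives the time, the measured TCP pose, the force and the opening at its end, in the units of the state.
- r.state(): the state, without advancing time (a new reading comes with each control period).
- grab_frame(name): name is "scene" or "side" or "wrist"; returns the picture (480x640x3 uint8, blue, green, red); there is no depth.
- calibration(name): a dict with "fx", "fy", "cx", "cy" (pixels), "pose" (4x4, takes a point from camera to world coordinates). Camera axes: x right, y down, z forward; pixel columns grow to the right and rows downward; lengths in m; the calibration is good to about 2 mm. A picture is of the moment at which its call begins: read the wrist's pose just before it. calibration takes no time and is no camera call; for the wrist camera it gives the pose at the moment of the call.
- workorder.finish_job(): hands the job in, once; it reports no verdict.
Trained networks look in the newest picture that a camera, given by its name, has taken for a name from the list of things; names that differ only in an ending like _2 or _b are one class to them, and where a whole thing is asked for, a point or a joint stands for the part that bears it (a point fixed in the world has none). Each returns a list of dicts, best first, with "confidence" (0 to 1); they miss things now and then, are a little off and sometimes report something else, mostly with a low value. They report only what shows in the picture. A call takes as long as a camera call. They do not tell look-alikes from the thing itself.
- outline_of(camera, query): "region" (480x640 bool, what is visible of it) and "xy" ([column, row] in pixels, amid what is visible of it).
- spot_point(camera, query): "xy" ([column, row] in pixels: a listed point, or the origin of a listed thing).
The state is a dict: "t": time; "q": joint angles; "qd": joint speeds; "effort": joint torques, N m; "tcp_pos": TCP position; "eef_rot": TCP orientation; "wrist_force": force on the tool from outside, world axes, zero at the start; "wrist_torque": the same for the moment, N m; "opening": opening from 0.0 (shut) to 1.0 (fully open).
Only numpy, scipy, OpenCV 4.12 (cv2) and the standard library are available. Lean on these libraries where they do the work, as an engineer would, in place of code of your own. Each camera call takes 0.05 s, during which the arm holds its last target.

### The job

Close the glue-up jig's draw latch: pull the wire loop out by its tab, feel the cross bar down through the keeper's opening and catch it under the two hooks without forcing it, then push the lever over past dead centre until it lies fully home and holds the wood strips together. Feel your way gently (the wire must not be pressed hard against the keeper or the jaw), let go, and leave the things beside the jig where they are.

Things in the scene. Friction and masses are not known exactly. Their poses are not given: they have to be found in the camera images.
- latch_unit: the lever's half of the glue-up jig, bolted to the bench: 124 x 110 x 8 mm plate, grey block 96 mm wide with its top at 40 mm. Beyond it in +x stands the press: its own plate, two pale wood strips and a grey sprung jaw (top also at 40 mm) that carries the keeper. Origin on the bench under the lever's pivot; x points from the lever to the keeper, y across, z up.
- lever_pivot (a point): the lever's pivot axis (along the latch unit's y), 56 mm above the bench. With the loop hooked the lever springs back if let go before dead centre (lever angle about 0.65) and stays over beyond it; throwing it takes up to 5 N at the grip.
- lever (a joint): lever angle, rad: 0 as found (handle leaning 46 degrees from upright, away from the keeper); -1.10 = fully open (handle leans 17 degrees from upright toward the keeper); +0.855 = home on its stop, handle 5 degrees below level along the latch unit's -x. Light friction holds it where it is left while the loop is slack.
- lever_grip (a point): middle of the lever's black grip, 80 mm from the pivot; the grip is 50 mm long, 20 mm wide (along the latch unit's y) and 14 mm thick.
- loop_pin (a point): the loop's hinge pin on the lever, 30 mm from the pivot, 8 degrees before the handle (toward the keeper). The loop's two wire arms, 72 mm long and 54 mm apart, turn freely on it; pulling the loop out swings the lever toward open.
- loop_bar (a point): middle of the cross bar (4 mm wire) at the free end of the loop. At the start it lies on the jaw's top (bar centre 42 mm above the bench) on the lever's side of the keeper. Seated, its centre is 42 to 46 mm high; resting on the keeper's top it is 54 mm high.
- tab_grip (a point): place to pinch the loop's finger tab (46 mm from the bar). The steel tab with black sleeve is 12 mm wide along the latch unit's y, 6 mm thick and 56 mm long, rises from the bar square to the wire arms and so leans outward; it pivots easily between finger pads. About 80 mm above the bench at the start.
- keeper_mid (a point): seat of the bar's centre, if the press stood at its middle setting, jaw open. Press and keeper really sit up to 7 mm nearer or farther along x (not measured: feel or look). The keeper is two like steel hooks 10 mm wide, centred 16.5 mm either side of the middle (the tab passes between): post face 2 mm toward the lever from the seat, lip from 7 mm before to 1.2 mm beyond it.
- opening_mid (a point): middle of the keeper's opening, level with its top (52 mm above the bench), for the same middle setting. The opening is 6 mm long in x, between the lip (4 mm thick, 8 mm above the jaw) and a guard (6 mm thick, 12 mm high). The bar goes down through it to the jaw's top, then back under the lip. Springs (4 N, rising 0.4 N/mm) let the keeper follow the latch up to 23 mm.
- jaw (a joint): how far the jaw is drawn toward the lever, m: 0 = open (5 mm gap between the wood strips), 0.005 = strips together. Springs of about 3 N push it open.
- glue_bottle: white and orange glue bottle, 47 x 47 x 146 mm, loose, standing beside the jig; origin at its underside.
- sanding_block: sanding block, 58 x 91 x 34 mm, loose, beside the jig; origin at its underside.
- screw_jar: small white jar with red cap, 50 x 50 x 66 mm, loose, standing beside the jig; origin at its underside.
Mind the look-alikes: they are no part of the job. Of the things that look like the latch_unit, take the one that is farthest to the robot's left at the start. Of the things shaped like the part that bears loop_bar, the bare steel one is meant.

How it is judged:
By the outcome, as a careful person would: the job done as asked, in the order asked, and still so for the second after the job is handed in, with the robot touching nothing.
It also fails if it takes over 72 s, if anything falls off the work surface, if the arm or the gripper's body presses on something with over 40 N, if the wrist force passes 120 N, or if a joint passes its speed limit or range.

## Working session

There is one attempt and no reset: what is moved stays moved. The work goes in short steps, Python scripts to look and compute and a tool call to move; the robot and the scene stay as the last step left them, time stands still between calls to the robot, and variables do not carry over. Pictures are saved under pics/ and viewed, and the job is handed in when it is done.

Besides the shell and the picture viewer there is one more tool, called after "Request:" as name([rows], argument=value, ...), one row to a line, values as JSON. move_arm: Moves the arm, as the interface text tells. Its arguments: {"type":"object","properties":{"plan":{"type":"array"},"newtons":{"type":"number"}},"required":["plan"]}

```bash
ls; mkdir -p pics; python3 - <<'E'
from cell import r, grab_frame, calibration
import cv2
for n in ("scene","side"):
    im=grab_frame(n); cv2.imwrite(f"pics/{n}0.png",im)
    c=calibration(n); print(n,c['fx'],c['cx'],c['cy']); print(c['pose'])
print(r.state())
E
```

```text
pics
scene 619.9477921192628 315.18341681143426 238.4545125012365
[[ 0.90314764 -0.30952284  0.29752304  0.14515116]
 [-0.4288717  -0.68243897  0.59190043 -0.65500837]
 [ 0.01983462 -0.66217268 -0.74908873  0.92502608]
 [ 0.          0.          0.          1.        ]]
side 584.1863952727311 314.9259540544358 241.37566794442841
[[ 0.83781742 -0.38316835  0.388901    0.0370543 ]
 [-0.5456469  -0.56393089  0.61988015 -0.7488065 ]
 [-0.01820517 -0.73154901 -0.68154575  0.88647111]
 [ 0.          0.          0.          1.        ]]
{'t': 0.1, 'q': array([2.68149663e-05, 2.41346239e-01, 3.88528429e-03, 1.33520466e+00,
       2.18678618e-05, 1.57080501e+00]), 'qd': array([ 0.0020503 , -0.0021165 ,  0.00180368, -0.00011196,  0.00064615,
        0.0011432 ]), 'effort': array([-3.57412864e-04, -3.73140085e+01,  2.53010201e+01,  1.07858295e-02,
        2.43542411e-05, -2.54672034e-05]), 'tcp_pos': array([4.99399934e-01, 2.05574907e-05, 2.06307777e-01]), 'eef_rot': array([ 7.07100070e-01,  7.07112874e-01, -6.53172784e-04, -6.68612228e-04]), 'wrist_force': array([-0.1255944 ,  0.2720966 , -0.52189163]), 'wrist_torque': array([ 0.04170069, -0.04792252,  0.01824122]), 'opening': 0.9979346473575107}
```

View pics/scene0.png

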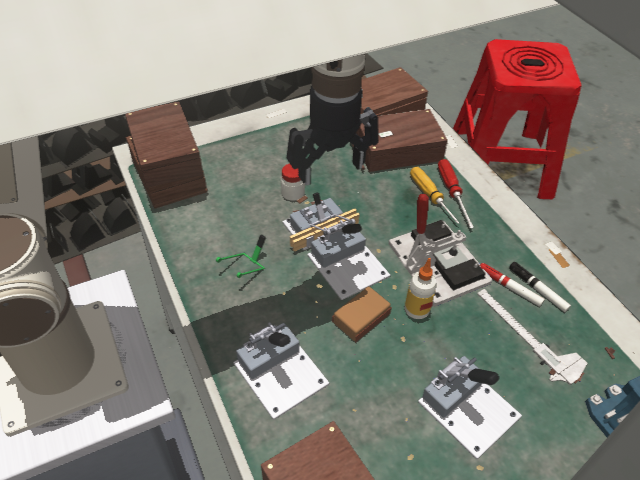

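View pics/side0.png

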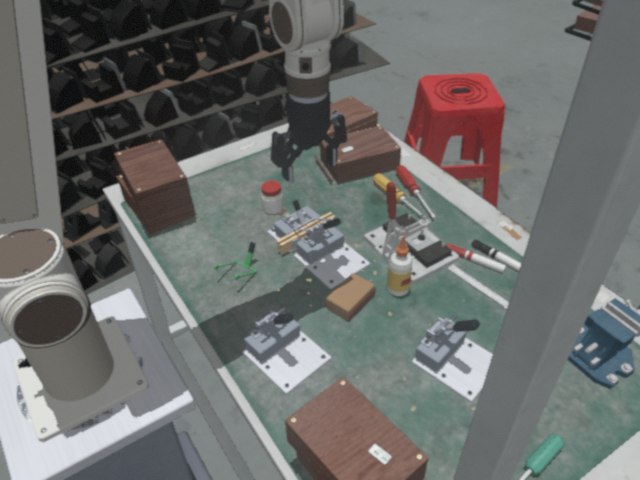

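Latch-unit candidates: (335,245) with wood strips and press, and bare ones at (275,365) and (462,400). Left (+y) is up in the image, so the one at (335,245) should be meant; it also has the press. The green loop at (245,262) is a look-alike loop. Next I'll confirm this with an enlarged crop and measurements.

```bash
cat > h.py <<'E'
import numpy as np, cv2
from cell import r, grab_frame, calibration, outline_of, spot_point
def ray(c,uv):
    d=np.array([(uv[0]-c['cx'])/c['fx'],(uv[1]-c['cy'])/c['fy'],1.0]); P=np.array(c['pose']); return P[:3,3],P[:3,:3]@d
def atz(c,uv,z):
    o,d=ray(c,uv); return o+d*(z-o[2])/d[2]
def proj(c,p):
    P=np.linalg.inv(np.array(c['pose'])); q=P[:3,:3]@np.asarray(p)+P[:3,3]
    return np.array([c['cx']+c['fx']*q[0]/q[2], c['cy']+c['fy']*q[1]/q[2]])
def crop(im,x0,y0,x1,y1,s,name): cv2.imwrite(name,cv2.resize(im[y0:y1,x0:x1],None,fx=s,fy=s,interpolation=cv2.INTER_CUBIC))
E
python3 - <<'E'
from h import *
im=grab_frame("scene"); crop(im,260,180,420,300,5,"pics/crop1.png")
im=grab_frame("side"); crop(im,240,190,400,310,5,"pics/crop2.png")
zs=dict(latch_unit=0,lever_pivot=.056,lever_grip=None,loop_pin=None,loop_bar=.042,tab_grip=.08,keeper_mid=.044,opening_mid=.052,glue_bottle=0,sanding_block=0,screw_jar=0)
for n in ("scene","side"):
    c=calibration(n)
    for k,z in zs.items():
        for d in spot_point(n,k)[:4]:
            print(n,k,np.round(d['xy'],1),round(d['confidence'],2), np.round(atz(c,d['xy'],z if z is not None else .1),4))
E
```

```text
scene latch_unit [262.2 351.7] 0.94 [ 0.319  -0.1203  0.    ]
scene latch_unit [444.6 382.9] 0.91 [ 0.571  -0.3018  0.    ]
scene latch_unit [333.4 244.8] 0.66 [0.5382 0.0459 0.    ]
scene lever_pivot [264.6 333. ] 0.97 [ 0.3254 -0.1216  0.056 ]
scene lever_pivot [330.8 227.7] 0.85 [0.5291 0.044  0.056 ]
scene lever_pivot [449.7 368.9] 0.59 [ 0.5662 -0.3058  0.056 ]
scene lever_pivot [415.4 311.5] 0.37 [ 0.5745 -0.1886  0.056 ]
scene lever_grip [351.8 229.4] 0.74 [ 0.5423 -0.0107  0.1   ]
scene lever_grip [487.2 378.4] 0.71 [ 0.587  -0.3604  0.1   ]
scene lever_grip [277.1 339.5] 0.57 [ 0.3293 -0.1676  0.1   ]
scene lever_grip [330.  224.1] 0.17 [0.5122 0.0172 0.1   ]
scene loop_pin [463.5 370.7] 0.87 [ 0.5621 -0.3348  0.1   ]
scene loop_pin [268. 330.] 0.57 [ 0.3232 -0.1457  0.1   ]
scene loop_pin [338.5 222.5] 0.56 [0.5281 0.0144 0.1   ]
scene loop_bar [322.8 222.5] 0.76 [0.5272 0.074  0.042 ]
scene tab_grip [317.3 198.6] 0.76 [0.5285 0.1037 0.08  ]
scene tab_grip [340.2 224. ] 0.72 [0.5386 0.0259 0.08  ]
scene tab_grip [261.4 240.7] 0.7 [0.3898 0.048  0.08  ]
scene tab_grip [360. 
[... 701 characters left out ...]
 0.1   ]
side lever_grip [467.7 323.7] 0.8 [ 0.589  -0.3526  0.1   ]
side lever_grip [336.4 225.6] 0.67 [ 0.5476 -0.0186  0.1   ]
side loop_pin [270.7 318.6] 0.88 [ 0.3153 -0.1549  0.1   ]
side loop_pin [444.6 324.9] 0.57 [ 0.5547 -0.3326  0.1   ]
side loop_pin [319.9 224.1] 0.48 [0.5224 0.0041 0.1   ]
side loop_bar [247.1 265.7] 0.81 [0.365 0.036 0.042]
side loop_bar [302.6 221.6] 0.76 [0.5313 0.0881 0.042 ]
side loop_bar [295.5 204. ] 0.49 [0.5505 0.1489 0.042 ]
side tab_grip [299.  205.6] 0.79 [0.5308 0.0995 0.08  ]
side tab_grip [256.7 245.8] 0.68 [0.393  0.0397 0.08  ]
side keeper_mid [312.1 248.1] 0.67 [0.5016 0.0035 0.044 ]
side glue_bottle [399.  288.8] 0.93 [ 0.6074 -0.158   0.    ]
```

View pics/crop1.png

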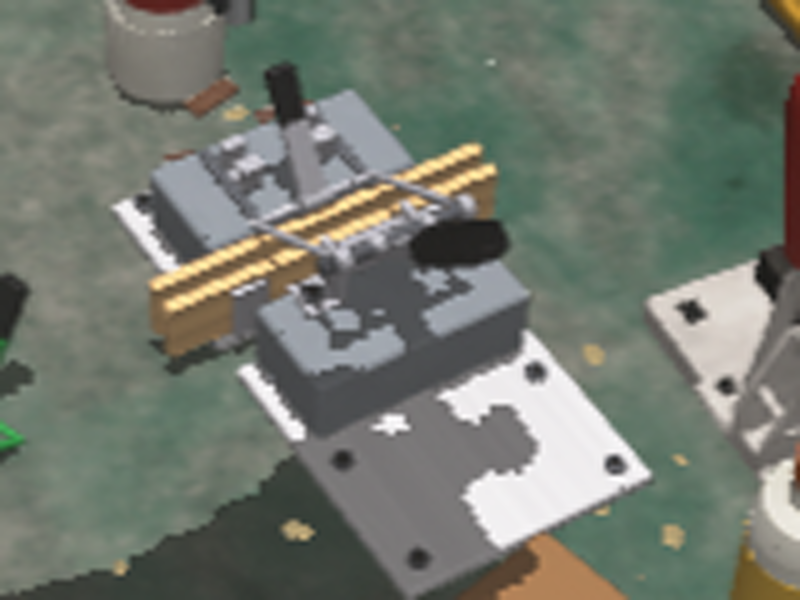

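View pics/crop2.png

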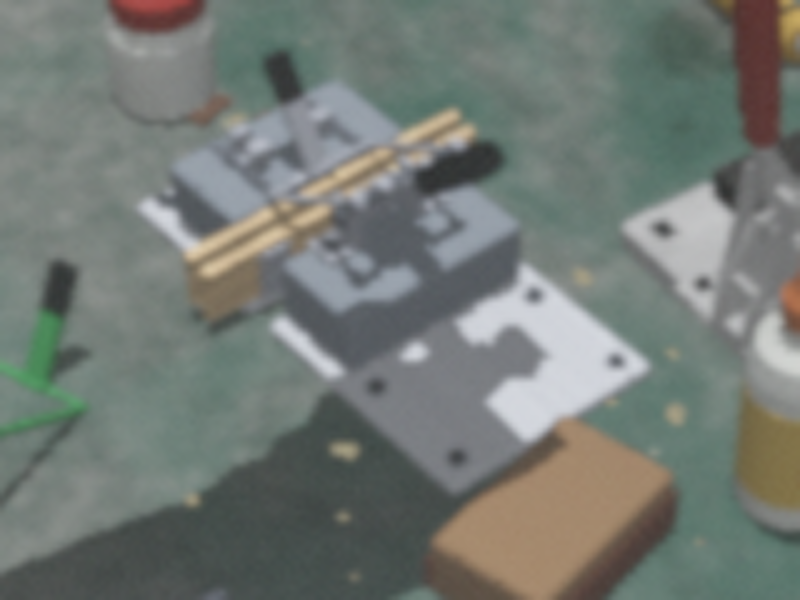

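The crop confirms it: this unit has the press, wood strips and the bare steel loop with black tab at scene (317,198). The other units are bare, and the green loop is separate. Wrist camera next.

```bash
python3 - <<'E'
from h import *
c=calibration("wrist"); print(np.round(c['pose'],4),c['fx'],c['cx'],c['cy'])
s=r.state(); print(s['tcp_pos'],s['eef_rot'])
from scipy.spatial.transform import Rotation as R
Rt=R.from_quat(s['eef_rot']).as_matrix(); P=np.array(c['pose'])
print(np.round(Rt,3)); print("cam in tool",np.round(Rt.T@(P[:3,3]-s['tcp_pos']),4)); print(np.round(Rt.T@P[:3,:3],3))
im=grab_frame("wrist"); cv2.imwrite("pics/w0.png",im)
E
```

```text
[[ 1.000e+00  1.000e-03  2.000e-04  4.996e-01]
 [ 1.000e-03 -9.530e-01 -3.031e-01  7.710e-02]
 [-1.000e-04  3.031e-01 -9.530e-01  3.734e-01]
 [ 0.000e+00  0.000e+00  0.000e+00  1.000e+00]] 403.3141613917938 321.22865398401876 229.42442080369332
[4.99994368e-01 1.54693810e-05 2.07104041e-01] [ 7.07111308e-01  7.07102254e-01  7.07799243e-06 -2.26794647e-05]
[[ 0.  1. -0.]
 [ 1. -0.  0.]
 [ 0. -0. -1.]]
cam in tool [ 0.0771 -0.0004 -0.1663]
[[ 0.001 -0.953 -0.303]
 [ 1.     0.001  0.   ]
 [ 0.    -0.303  0.953]]
```

View pics/w0.png

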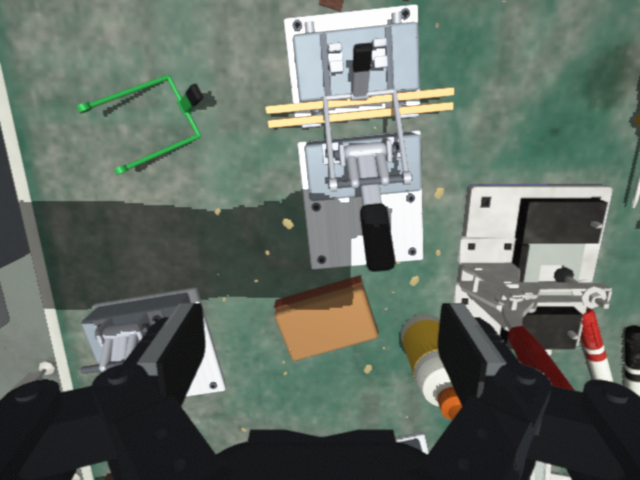

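Wrist view: the jig is upright in the picture, with tab sleeve at (363,57), strips around y=105, and lever grip at (378,240). Jig +x points up in the image (about world +y). The sanding block is at (325,320) and the glue bottle at (430,370).

```bash
python3 - <<'E'
from h import *
c=calibration("wrist")
im=grab_frame("wrist"); crop(im,260,0,460,140,4,"pics/w1a.png"); crop(im,260,130,460,280,4,"pics/w1b.png")
zs=dict(latch_unit=0,lever_pivot=.056,lever_grip=.11,loop_pin=.083,loop_bar=.042,tab_grip=.08,keeper_mid=.044,opening_mid=.052)
for k,z in zs.items():
    for d in spot_point("wrist",k)[:4]:
        print(k,np.round(d['xy'],1),round(d['confidence'],2), np.round(atz(c,d['xy'],z),4))
E
```

```text
latch_unit [149.1 300.4] 0.71 [ 0.3226 -0.1185  0.    ]
latch_unit [357.2 146.8] 0.58 [0.5324 0.0374 0.    ]
lever_pivot [363.1 150.8] 0.87 [0.5321 0.0403 0.056 ]
lever_pivot [119.9 336.6] 0.57 [ 0.3181 -0.1255  0.056 ]
lever_grip [377.8 246.6] 0.76 [ 0.539  -0.0192  0.11  ]
lever_grip [330.3 309.4] 0.63 [ 0.5063 -0.0681  0.11  ]
loop_pin [111.8 365.6] 0.65 [ 0.3224 -0.1365  0.083 ]
loop_pin [365.1 179.3] 0.63 [0.5315 0.023  0.083 ]
loop_bar [187.3 108.5] 0.73 [0.3941 0.0715 0.042 ]
loop_bar [359.7  94.9] 0.71 [0.5295 0.0817 0.042 ]
tab_grip [363.1  56.9] 0.92 [0.5277 0.1054 0.08  ]
tab_grip [194.7  93.7] 0.86 [0.4123 0.0819 0.08  ]
```

View pics/w1a.png

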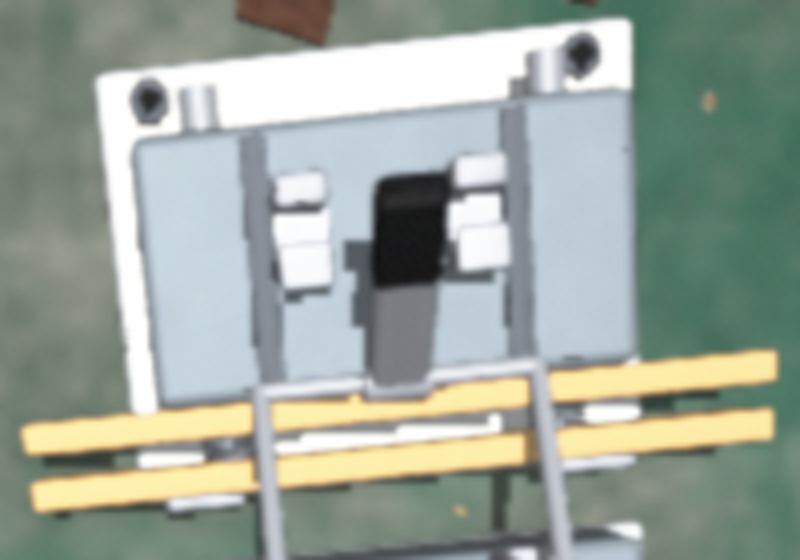

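View pics/w1b.png

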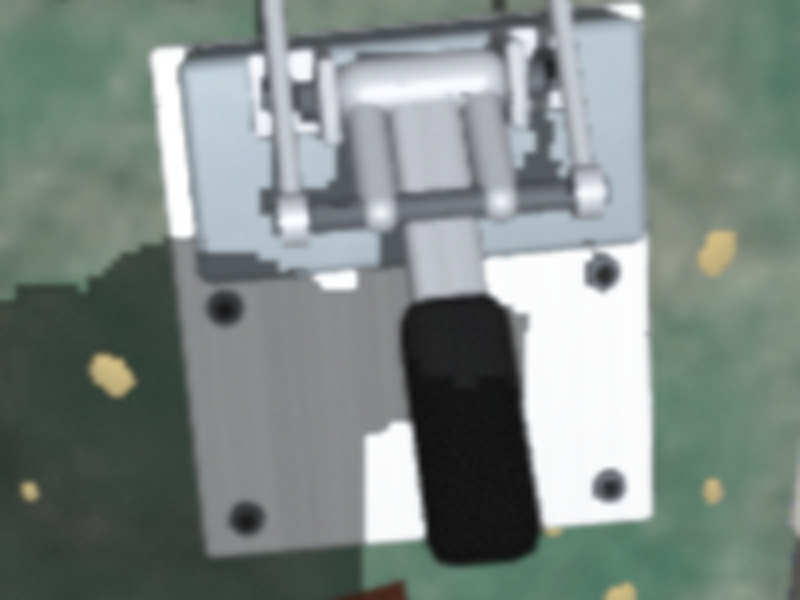

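Request:
move_arm([
  {"tx":0.13,"ty":0.07,"tz":0.1},
  {"tx":0.27,"ty":0.14,"tz":0.2},
  {"tx":0.35,"ty":0.2,"tz":0.27},
  {"tx":0.35,"ty":0.2,"tz":0.27},
  {"tx":0.35,"ty":0.2,"tz":0.27},
])

```text
schema error: expected keys wx, wy, wz, tx, ty, tz, gripper
```

```bash
python3 - <<'E'
from h import *
c=calibration("wrist"); print(np.round(c['pose'],4))
im=grab_frame("wrist"); cv2.imwrite("pics/w2.png",im); crop(im,250,60,430,200,4,"pics/w2a.png")
print(r.state()['t'],r.state()['tcp_pos'])
zs=dict(latch_unit=0,lever_pivot=.056,lever_grip=.11,loop_pin=.083,loop_bar=.042,tab_grip=.08,keeper_mid=.044,opening_mid=.052)
for k,z in zs.items():
    for d in spot_point("wrist",k)[:2]:
        print(k,np.round(d['xy'],1),round(d['confidence'],2), np.round(atz(c,d['xy'],z),4))
E
```

```text
[[ 1.000e+00  1.000e-03  2.000e-04  4.996e-01]
 [ 1.000e-03 -9.530e-01 -3.031e-01  7.710e-02]
 [-1.000e-04  3.031e-01 -9.530e-01  3.734e-01]
 [ 0.000e+00  0.000e+00  0.000e+00  1.000e+00]]
1.85 [ 5.00010818e-01 -1.24187656e-05  2.07121990e-01]
latch_unit [356.6 144.1] 0.91 [0.5318 0.0398 0.    ]
latch_unit [150.6 300.4] 0.61 [ 0.3241 -0.1185  0.    ]
lever_pivot [120.8 332.8] 0.72 [ 0.3195 -0.1216  0.056 ]
lever_pivot [364.5 150.7] 0.65 [0.5332 0.0404 0.056 ]
lever_grip [378.7 244.7] 0.58 [ 0.5395 -0.0178  0.11  ]
loop_pin [366.1 180.1] 0.75 [0.5322 0.0224 0.083 ]
loop_pin [114.1 364.3] 0.65 [ 0.3246 -0.1352  0.083 ]
loop_bar [357.8  93. ] 0.89 [0.528  0.0831 0.042 ]
loop_bar [184.5 106.1] 0.81 [0.3921 0.0733 0.042 ]
tab_grip [193.6  96. ] 0.86 [0.4114 0.0804 0.08  ]
tab_grip [361.2  57.1] 0.85 [0.5264 0.1053 0.08  ]
opening_mid [359.4 145.5] 0.53 [0.5295 0.0439 0.052 ]
```

View pics/w2.png

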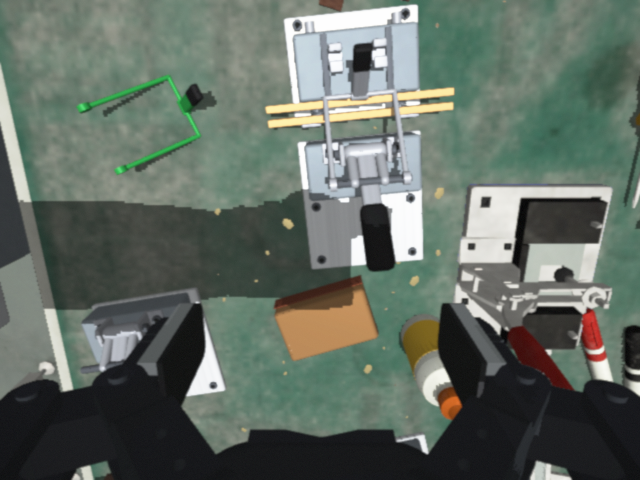

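View pics/w2a.png

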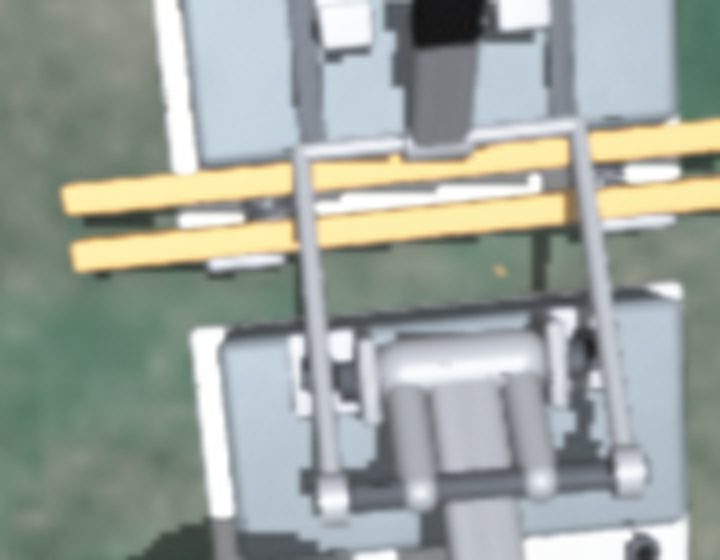

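All keys are required in every row, so the arm has not moved yet. Sending the move again with all of them.

Request:
move_arm([
  {"wx":0,"wy":0,"wz":0,"tx":0.13,"ty":0.07,"tz":0.1,"gripper":1},
  {"wx":0,"wy":0,"wz":0,"tx":0.27,"ty":0.14,"tz":0.2,"gripper":1},
  {"wx":0,"wy":0,"wz":0,"tx":0.35,"ty":0.2,"tz":0.27,"gripper":1},
  {"wx":0,"wy":0,"wz":0,"tx":0.35,"ty":0.2,"tz":0.27,"gripper":1},
  {"wx":0,"wy":0,"wz":0,"tx":0.35,"ty":0.2,"tz":0.27,"gripper":1},
])

```text
t: 2.67
tcp_pos: [0.5294, 0.0528, 0.1658]
eef_rot: [0.707, 0.708, -0.001, -0.001]
wrist_force: [0.0, 0.1, -0.5]
opening: 1.001
```

```bash
python3 - <<'E'
from h import *
c=calibration("wrist"); print(np.round(c['pose'],4))
im=grab_frame("wrist"); cv2.imwrite("pics/w3.png",im); crop(im,220,80,420,220,4,"pics/w3a.png")
print(r.state()['t'],r.state()['tcp_pos'])
E
```

```text
[[ 1.      0.0029 -0.0015  0.5293]
 [ 0.0023 -0.9528 -0.3036  0.13  ]
 [-0.0023  0.3036 -0.9528  0.3321]
 [ 0.      0.      0.      1.    ]]
2.7167 [0.52967138 0.05232494 0.16659542]
```

View pics/w3.png

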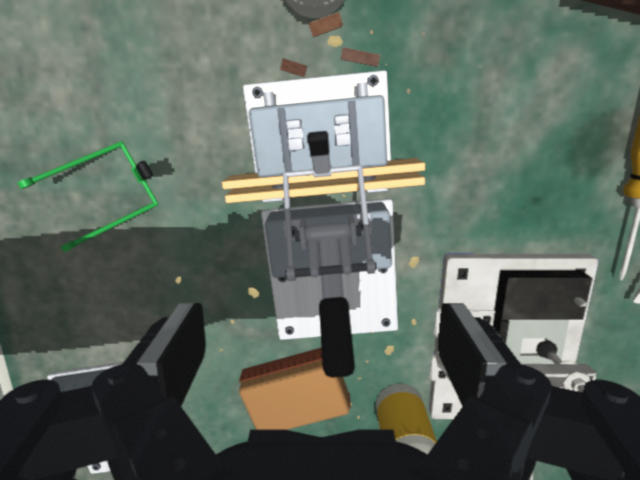

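```bash
python3 - <<'E'
from h import *
im=cv2.imread("pics/w3.png"); crop(im,230,70,410,200,4.4,"pics/w3a.png")
crop(im,240,180,420,310,4.4,"pics/w3b.png")
E
```

```text
(no output)
```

View pics/w3a.png

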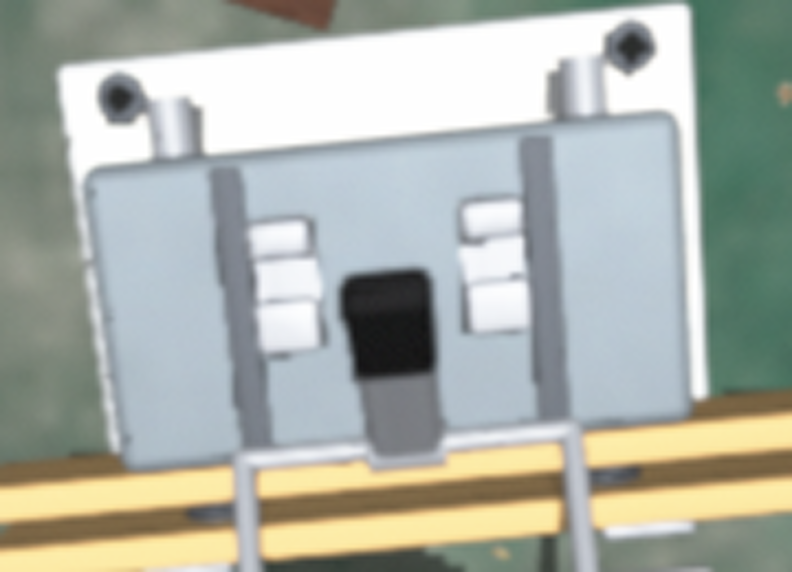

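View pics/w3b.png

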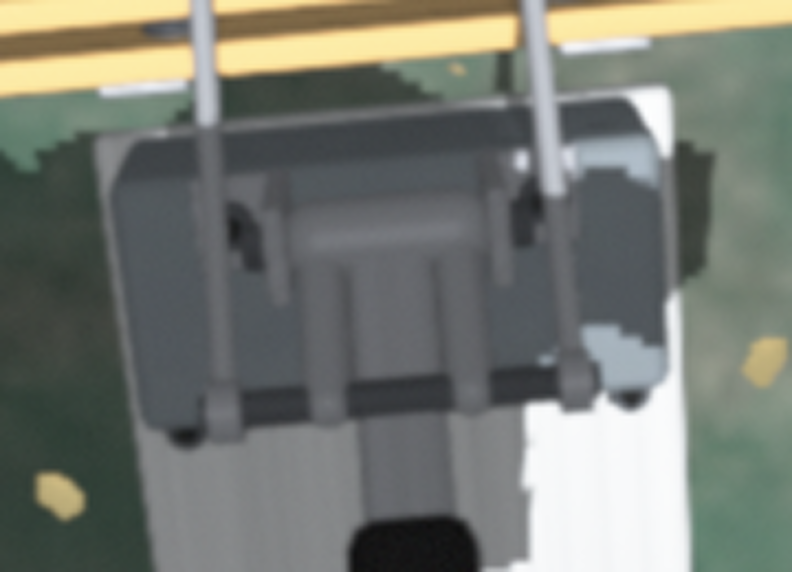

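```bash
cat >> h.py <<'E'
C3=dict(fx=403.314,fy=403.314,cx=321.229,cy=229.424,pose=np.array([[1,.0029,-.0015,.5293],[.0023,-.9528,-.3036,.13],[-.0023,.3036,-.9528,.3321],[0,0,0,1]]))
E
python3 - <<'E'
from h import *
print(calibration("wrist")['fy'], np.round(calibration("wrist")['pose'],4)[:3,3])
A=lambda x,y:(230+x/4.4,70+y/4.4)
B=lambda x,y:(240+x/4.4,180+y/4.4)
c=calibration("wrist")
f=lambda n,p,z:print(n,np.round(atz(c,p,z)*1000,1))
f("openL",A(287,279),.052);f("openR",A(493,257),.052)
f("lipL far",A(290,303),.052);f("lipR far",A(497,281),.052)
f("lipL near",A(290,352),.052);f("lipR near",A(497,328),.052)
f("barL",A(245,458),.042);f("barR",A(572,431),.042)
f("tab top mid",A(388,275),.09)
f("jawL near",A(130,467),.04);f("jawR near",A(690,415),.04)
f("jawL far",A(90,175),.04);f("jawR far",A(675,115),.04)
f("blkL far",B(115,180),.04);f("blkR far",B(655,130),.04)
f("blkL near",B(150,428),.04);f("blkR near",B(665,385),.04)
f("plL far",B(97,137),.008);f("plR far",B(668,90),.008)
f("pinL",B(225,410),.0796);f("pinR",B(575,380),.0796)
f("pl bl",(277,338),.008);f("pl br",(397,330),.008)
E
```

```text
403.3141613917938 [0.5294 0.1295 0.3329]
openL [511.5 108.4  52. ]
openR [543.2 111.8  52. ]
lipL far [511.9 104.8  52. ]
lipR far [543.9 108.2  52. ]
lipL near [511.7  97.3  52. ]
lipR near [544. 101.  52.]
barL [503.4  78.9  42. ]
barR [557.1  83.4  42. ]
tab top mid [527.4 111.8  90. ]
jawL near [484.  77.  40.]
jawR near [576.7  85.8  40. ]
jawL far [479.8 123.5  40. ]
jawR far [572.  132.7  40. ]
blkL far [487.5  42.9  40. ]
blkR far [579.9  51.9  40. ]
blkL near [491.9  -3.7  40. ]
blkR near [584.2   4.9  40. ]
plL far [479.8  41.9   8. ]
plR far [587.5  51.2   8. ]
pinL [508.7  17.4  79.6]
pinR [562.8  22.5  79.6]
pl bl [488.4 -79.5   8. ]
pl br [598.9 -70.8   8. ]
```

Measured so far: jig yaw is about 95° (u = jig x ≈ (-0.089, 0.996)) and the pivot is at about (0.534, 0.038). The bar sits 43 mm out along u, which matches the geometry. The opening is about 72 mm and the seat about 67.7 mm from the pivot. I'll go above the tab, turned by 5°.

Request:
move_arm([
  {"wx":0,"wy":0,"wz":-0.02,"tx":0.12,"ty":0,"tz":0.05,"gripper":0.1},
  {"wx":0,"wy":0,"wz":-0.04,"tx":0.24,"ty":-0.01,"tz":0.12,"gripper":0.1},
  {"wx":0,"wy":0,"wz":-0.06,"tx":0.35,"ty":-0.01,"tz":0.22,"gripper":0.1},
  {"wx":0,"wy":0,"wz":-0.06,"tx":0.352,"ty":-0.011,"tz":0.3,"gripper":0.1},
  {"wx":0,"wy":0,"wz":-0.06,"tx":0.352,"ty":-0.011,"tz":0.33,"gripper":0.1},
  {"wx":0,"wy":0,"wz":-0.06,"tx":0.352,"ty":-0.011,"tz":0.33,"gripper":0.1},
])

```text
t: 3.22
tcp_pos: [0.5275, 0.1045, 0.1168]
eef_rot: [0.675, 0.738, -0.001, -0.0]
wrist_force: [-0.2, 0.4, 0.3]
opening: 0.548
```

```bash
python3 - <<'E'
from h import *
c=calibration("wrist")
im=grab_frame("wrist"); cv2.imwrite("pics/w4.png",im)
im=grab_frame("scene"); crop(im,250,100,410,250,4,"pics/s4.png")
s=r.state();print(s['t'],s['tcp_pos'],s['wrist_force'],s['opening'])
E
```

```text
3.3167 [0.52876364 0.10450281 0.11811949] [-0.05225986 -0.16322403  0.44623452] 0.5500732321031085
```

View pics/w4.png

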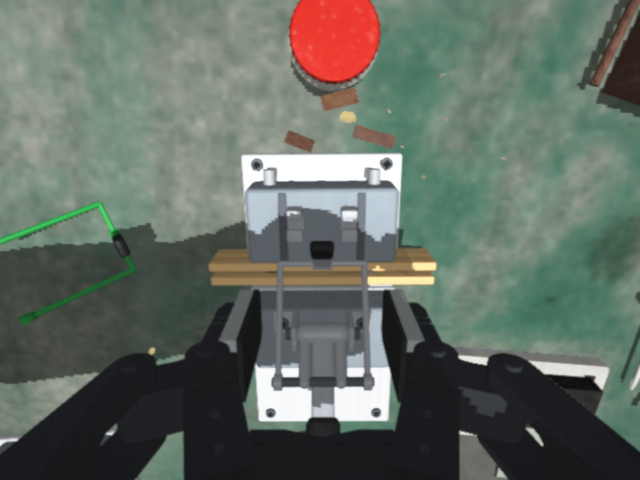

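View pics/s4.png

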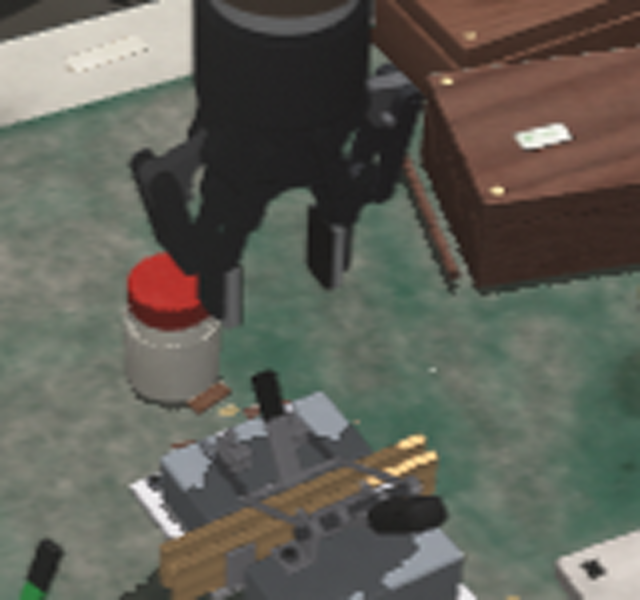

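The view is square to the jig, with the tab at (320,250) centred between the fingers and the jar well clear. I'll descend and pinch.

Request:
move_arm([
  {"wx":0,"wy":0,"wz":0,"tx":0,"ty":0,"tz":0.1,"gripper":0.1},
  {"wx":0,"wy":0,"wz":0,"tx":0,"ty":0,"tz":0.2,"gripper":0.1},
  {"wx":0,"wy":0,"wz":0,"tx":0,"ty":0,"tz":0.3,"gripper":0.1},
  {"wx":0,"wy":0,"wz":0,"tx":0,"ty":0,"tz":0.37,"gripper":0.1},
  {"wx":0,"wy":0,"wz":0,"tx":0,"ty":0,"tz":0.37,"gripper":-0.4},
  {"wx":0,"wy":0,"wz":0,"tx":0,"ty":0,"tz":0.37,"gripper":-0.8},
  {"wx":0,"wy":0,"wz":0,"tx":0,"ty":0,"tz":0.37,"gripper":-1},
  {"wx":0,"wy":0,"wz":0,"tx":0,"ty":0,"tz":0.37,"gripper":-1},
  {"wx":0,"wy":0,"wz":0,"tx":0,"ty":0,"tz":0.37,"gripper":-1},
], newtons=25)

```text
t: 4.07
tcp_pos: [0.5276, 0.1051, 0.0625]
eef_rot: [0.675, 0.738, -0.0, -0.0]
wrist_force: [-4.2, -0.2, 3.7]
opening: 0.113
```

```bash
python3 - <<'E'
from h import *
c=calibration("wrist")
im=grab_frame("wrist"); cv2.imwrite("pics/w5.png",im)
im=grab_frame("scene"); crop(im,250,150,410,270,4,"pics/s5.png")
s=r.state();print(s['t'],s['tcp_pos'],s['wrist_force'],s['opening'])
E
```

```text
4.1667 [0.52762047 0.10512041 0.06239917] [-5.88419462 -1.39593544  4.12357455] 0.10978648367587138
```

View pics/w5.png

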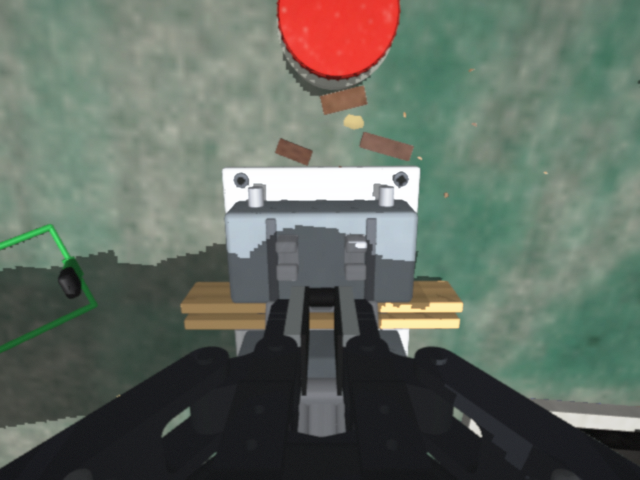

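View pics/s5.png

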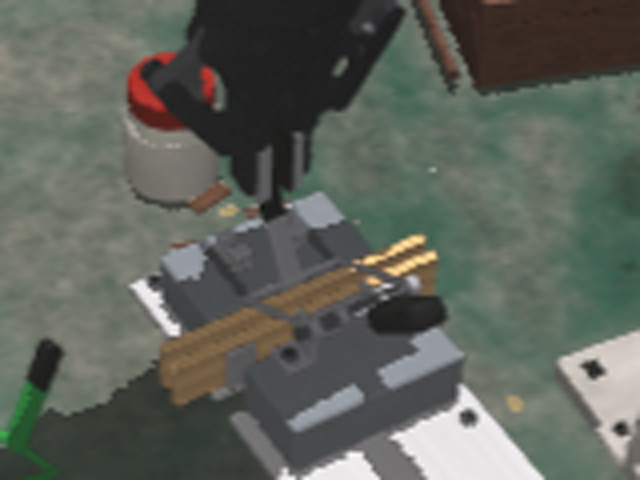

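The tab is pinched (tip of black sleeve at (320,297) between the pads). There's a side force of about -6 N and 4 N upward, which I'll relieve with a small lift. Now I'll compute the tab path from the linkage geometry.

```bash
cat >> h.py <<'E'
from scipy.optimize import brentq
def G(bx,bz,L=46.):
    # jig x,z mm of bar -> tab grip pos, handle lean toward keeper deg
    f=lambda th:(bx-30*np.sin(th))**2+(bz-56-30*np.cos(th))**2-72**2
    th=brentq(f,-1.3,1.2); p=np.array([30*np.sin(th),56+30*np.cos(th)])
    d=(np.array([bx,bz])-p)/72; n=np.array([-d[1],d[0]])
    return np.array([bx,bz])+L*n, -(46+np.degrees(th)-8-0)*np.pi/180, np.degrees(np.arctan2(n[0],n[1]))
E
python3 - <<'E'
from h import *
for b in [(42.9,42),(45,48),(50,56),(55,60),(62,61),(68,61),(72,61),(72,57),(72,54),(72,50),(72,46),(72,42),(70,43),(67.7,43)]:
    g,a,t=G(*b); print(b,np.round(g,1),round(a,3),round(t,1))
E
```

```text
(42.9, 42) [66.9 81.2] 0.001 31.5
(45, 48) [64.1 89.8] 0.089 24.5
(50, 56) [65.4 99.3] -0.026 19.6
(55, 60) [ 69.6 103.6] -0.206 18.6
(62, 61) [ 77.6 104.3] -0.471 19.9
(68, 61) [ 84.  104.1] -0.679 20.3
(72, 61) [ 87.8 104.2] -0.809 20.0
(72, 57) [90.2 99.3] -0.859 23.3
(72, 54) [91.9 95.5] -0.902 25.6
(72, 50) [94.1 90.3] -0.964 28.8
(72, 46) [96.3 85.1] -1.033 31.8
(72, 42) [98.3 79.8] -1.107 34.8
(70, 43) [96.2 80.8] -1.032 34.7
(67.7, 43) [94.3 80.5] -0.966 35.3
```

Request:
move_arm([
  {"wx":0,"wy":0,"wz":0,"tx":0,"ty":-0.004,"tz":-0.01,"gripper":-1},
  {"wx":0,"wy":0,"wz":0,"tx":0,"ty":-0.006,"tz":-0.02,"gripper":-1},
  {"wx":0,"wy":0,"wz":0,"tx":0,"ty":-0.006,"tz":-0.02,"gripper":-1},
])

```text
t: 4.42
tcp_pos: [0.5276, 0.1049, 0.0649]
eef_rot: [0.675, 0.738, -0.0, 0.0]
wrist_force: [-2.6, -1.7, -1.0]
opening: 0.113
```

Request:
move_arm([
  {"wx":0,"wy":0,"wz":0,"tx":-0.01,"ty":-0.002,"tz":-0.03,"gripper":-1},
  {"wx":0,"wy":0,"wz":0,"tx":-0.012,"ty":-0.004,"tz":-0.065,"gripper":-1},
  {"wx":0,"wy":0,"wz":0,"tx":-0.007,"ty":-0.004,"tz":-0.1,"gripper":-1},
  {"wx":0,"wy":0,"wz":0,"tx":0.005,"ty":-0.004,"tz":-0.12,"gripper":-1},
  {"wx":0,"wy":0,"wz":0,"tx":0.025,"ty":-0.004,"tz":-0.133,"gripper":-1},
  {"wx":0,"wy":0,"wz":0,"tx":0.05,"ty":-0.004,"tz":-0.136,"gripper":-1},
  {"wx":0,"wy":0,"wz":0,"tx":0.075,"ty":-0.004,"tz":-0.136,"gripper":-1},
  {"wx":0,"wy":0,"wz":0,"tx":0.1,"ty":-0.004,"tz":-0.136,"gripper":-1},
  {"wx":0,"wy":0,"wz":0,"tx":0.117,"ty":-0.004,"tz":-0.136,"gripper":-1},
  {"wx":0,"wy":0,"wz":0,"tx":0.117,"ty":-0.004,"tz":-0.136,"gripper":-1},
])

```text
t: 5.25
tcp_pos: [0.5255, 0.1239, 0.085]
eef_rot: [0.674, 0.739, 0.001, -0.0]
wrist_force: [1.5, -0.1, -1.5]
opening: 0.109
```

```bash
python3 - <<'E'
from h import *
c=calibration("wrist")
im=grab_frame("wrist"); cv2.imwrite("pics/w6.png",im)
im=grab_frame("scene"); crop(im,250,150,410,270,5,"pics/s6.png")
im=grab_frame("side"); crop(im,230,150,390,270,5,"pics/d6.png")
s=r.state();print(s['t'],s['tcp_pos'],s['wrist_force'],s['opening'])
E
```

```text
5.4 [0.52556857 0.12354123 0.08516568] [0.8206222  1.312558   0.86527738] 0.11076997986775897
```

View pics/w6.png

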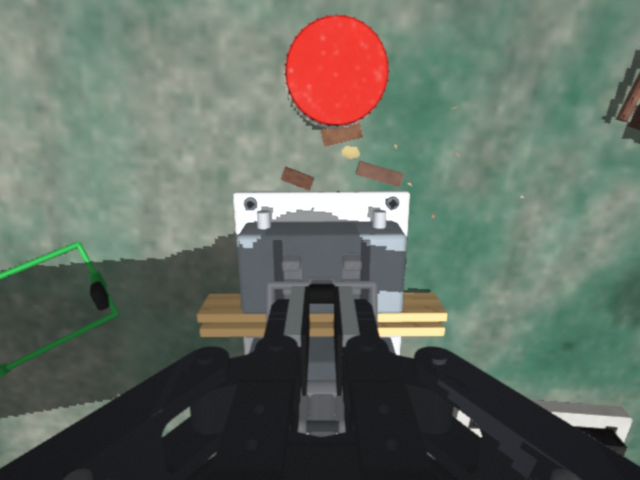

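View pics/s6.png

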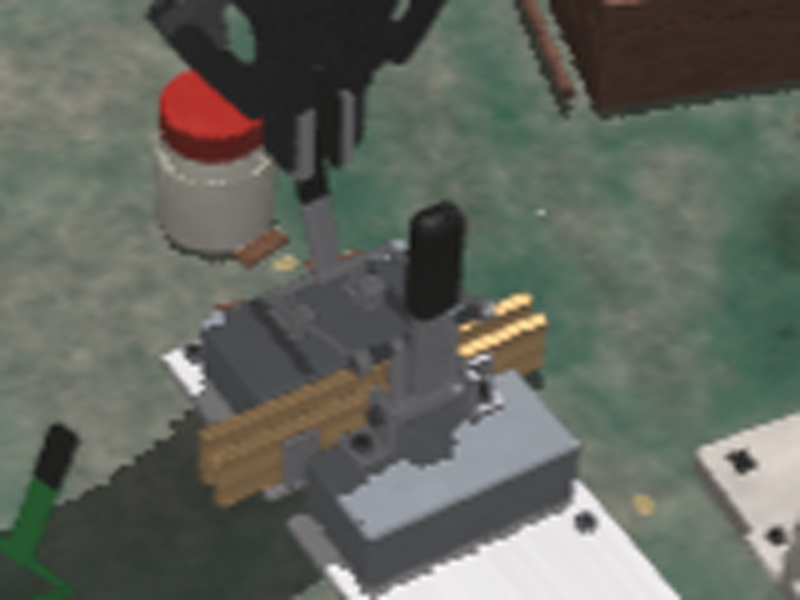

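View pics/d6.png

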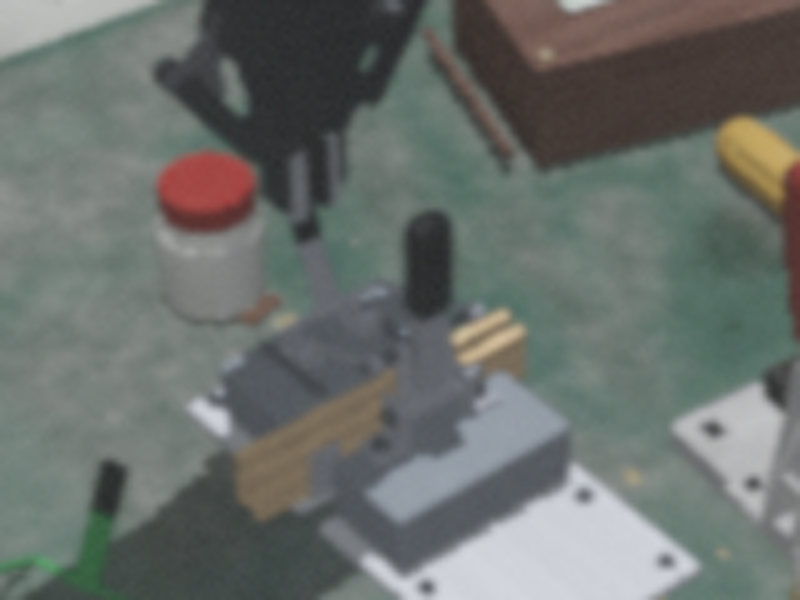

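The lever has swung upright. In the wrist view the bar shows at y≈288 from x=270 to 373, and the hooks are at (291,268) and (351,268). Measuring where the bar is relative to the hooks.

```bash
python3 - <<'E'
from h import *
im=cv2.imread("pics/w6.png"); im=im[240:330,250:390]; im=cv2.convertScaleAbs(im,alpha=1.6,beta=10)
cv2.imwrite("pics/w6a.png",cv2.resize(im,None,fx=5.5,fy=5.5,interpolation=cv2.INTER_CUBIC))
c=calibration("wrist"); print(np.round(c['pose'],4)[:3,3])
E
```

```text
[0.5181 0.2    0.2516]
```

View pics/w6a.png

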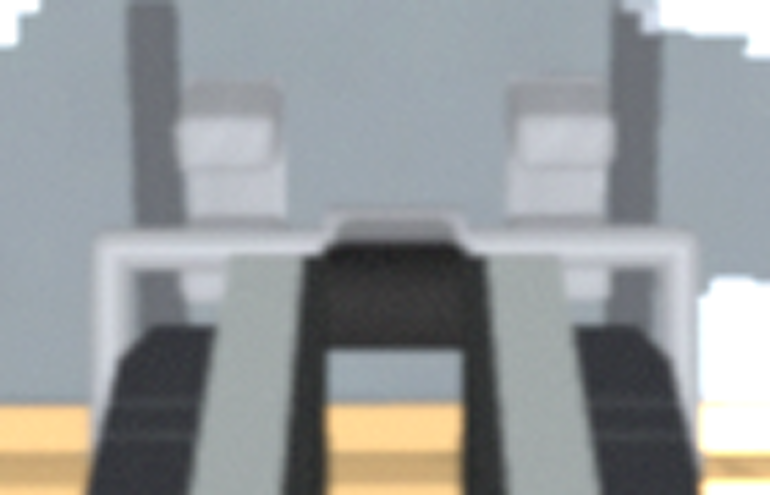

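```bash
cat >> h.py <<'E'
piv=np.array([534.1,38.4]); u=np.array([-.0889,.996]); v=np.array([-.996,-.0889])
def jig(p): d=np.asarray(p)[:2]*1000-piv; return np.array([d@u,d@v,p[2]*1000])
E
python3 - <<'E'
from h import *
c=calibration("wrist"); A=lambda x,y:(250+x/5.5,240+y/5.5)
f=lambda n,p,z:print(n,np.round(jig(atz(c,p,z)),1))
f("guard far",A(230,115),.052);f("guard near L",A(230,163),.052);f("guard near R",A(565,163),.052)
f("guard far R",A(565,115),.052)
f("lip far?",A(240,216),.052);f("lip near",A(205,300),.052)
f("barL",A(95,243),.061);f("barR",A(695,243),.061)
f("barL57",A(95,243),.064);f("barR57",A(695,243),.064)
print(jig(r.state()['tcp_pos']))
E
```

```text
guard far [81.6 16.9 52. ]
guard near L [76.6 17.  52. ]
guard near R [ 76.7 -15.6  52. ]
guard far R [ 81.7 -15.5  52. ]
lip far? [71.  16.2 52. ]
lip near [61.8 19.8 52. ]
barL [72.3 29.2 61. ]
barR [ 72.4 -27.3  61. ]
barL57 [73.7 28.8 64. ]
barR57 [ 73.8 -26.8  64. ]
[85.55910776  0.9282482  85.16568313]
```

Request:
move_arm([
  {"wx":0,"wy":0,"wz":0,"tx":0.008,"ty":0,"tz":0.006,"gripper":-1},
  {"wx":0,"wy":0,"wz":0,"tx":0.016,"ty":0,"tz":0.015,"gripper":-1},
  {"wx":0,"wy":0,"wz":0,"tx":0.024,"ty":0,"tz":0.024,"gripper":-1},
  {"wx":0,"wy":0,"wz":0,"tx":0.031,"ty":0,"tz":0.032,"gripper":-1},
  {"wx":0,"wy":0,"wz":0,"tx":0.031,"ty":0,"tz":0.032,"gripper":-1},
  {"wx":0,"wy":0,"wz":0,"tx":0.031,"ty":0,"tz":0.032,"gripper":-1},
])

```text
t: 5.9
tcp_pos: [0.5251, 0.1273, 0.0802]
eef_rot: [0.675, 0.738, 0.0, 0.0]
wrist_force: [1.4, -0.7, -1.4]
opening: 0.11
```

```bash
cat > look.py <<'E'
import sys
from h import *
n=sys.argv[1]
c=calibration("wrist")
im=grab_frame("wrist"); cv2.imwrite(f"pics/{n}.png",im)
im=cv2.convertScaleAbs(im[230:340,250:395],alpha=1.6,beta=10)
cv2.imwrite(f"pics/{n}a.png",cv2.resize(im,None,fx=5.4,fy=5.4,interpolation=cv2.INTER_CUBIC))
np.save(f"pics/{n}.npy",c['pose'])
s=r.state();print(round(s['t'],2),np.round(jig(s['tcp_pos']),2),"F jig",np.round([s['wrist_force'][:2]@u,s['wrist_force'][:2]@v,s['wrist_force'][2]],2),round(s['opening'],3))
E
python3 look.py w7
```

```text
5.95 [89.29  1.02 80.28] F jig [-1.24 -1.98 -0.11] 0.112
```

View pics/w7a.png

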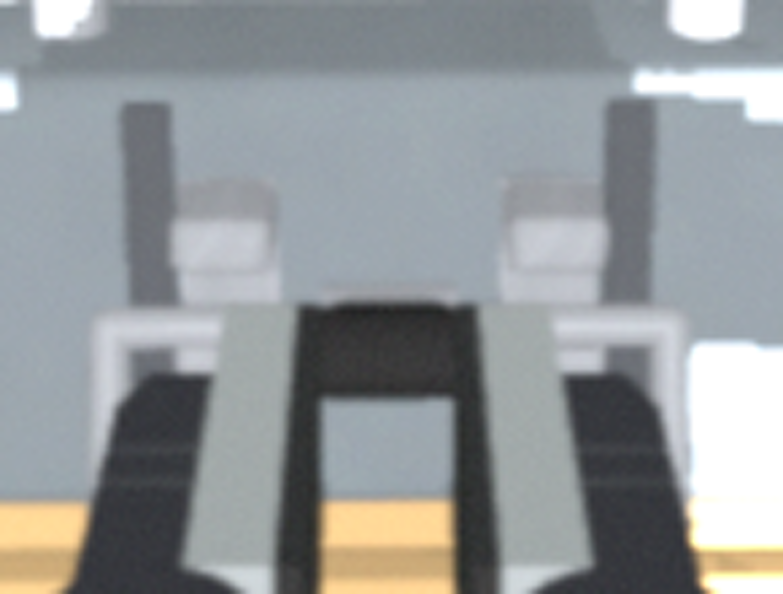

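```bash
python3 - <<'E'
from h import *
c=calibration("wrist"); A=lambda x,y:(250+x/5.4,230+y/5.4)
f=lambda n,p,z:print(n,np.round(jig(atz(c,p,z)),1))
f("guard far",A(225,215),.052);f("guard near L",A(225,270),.052);f("guard near R",A(560,270),.052)
f("lip near",A(195,372),.052)
for z in (.050,.054,.057,.060):
  f("barL",A(92,326),z);f("barR",A(687,326),z)
E
```

```text
guard far [82.3 16.9 52. ]
guard near L [76.5 17.  52. ]
guard near R [ 76.6 -15.7  52. ]
lip near [65.4 20.2 52. ]
barL [69.5 30.5 50. ]
barR [ 69.6 -28.7  50. ]
barL [71.4 29.9 54. ]
barR [ 71.5 -28.1  54. ]
barL [72.9 29.5 57. ]
barR [ 73.  -27.6  57. ]
barL [74.4 29.  60. ]
barR [ 74.5 -27.2  60. ]
```

Request:
move_arm([
  {"wx":0,"wy":0,"wz":0,"tx":0.01,"ty":0,"tz":0.006,"gripper":-1},
  {"wx":0,"wy":0,"wz":0,"tx":0.017,"ty":0,"tz":0.014,"gripper":-1},
  {"wx":0,"wy":0,"wz":0,"tx":0.022,"ty":0,"tz":0.022,"gripper":-1},
  {"wx":0,"wy":0,"wz":0,"tx":0.022,"ty":0,"tz":0.026,"gripper":-1},
  {"wx":0,"wy":0,"wz":0,"tx":0.022,"ty":0,"tz":0.026,"gripper":-1},
  {"wx":0,"wy":0,"wz":0,"tx":0.022,"ty":0,"tz":0.026,"gripper":-1},
])

```text
t: 6.45
tcp_pos: [0.5248, 0.1309, 0.0764]
eef_rot: [0.675, 0.738, 0.0, -0.0]
wrist_force: [1.6, 0.2, -1.1]
opening: 0.114
```

```bash
python3 look.py w8
```

```text
6.5 [92.92  1.09 76.43] F jig [ 0.55 -2.83 -0.97] 0.108
```

View pics/w8a.png

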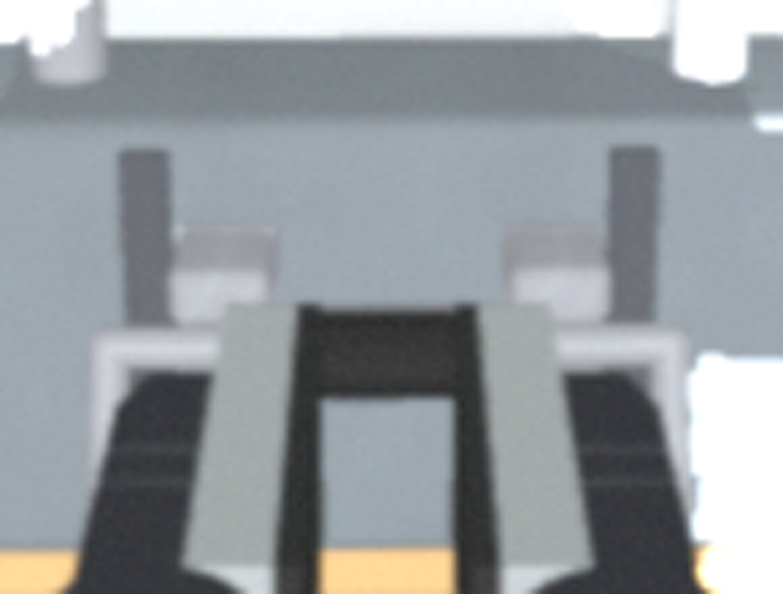

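```bash
python3 - <<'E'
from h import *
c=calibration("wrist"); A=lambda x,y:(250+x/5.4,230+y/5.4)
f=lambda n,p,z:print(n,np.round(jig(atz(c,p,z)),1))
f("guard far",A(195,270),.052);f("guard near L",A(195,322),.052);f("guard near R",A(580,320),.052)
for z in (.050,.052,.054,.056):
  f("barL",A(92,346),z);f("barR",A(688,346),z)
for b in [(72.5,54),(73,52),(73,50),(73,48),(73,46),(73,45),(73,44),(72.5,46),(72.5,44)]:
    g,a,t=G(*b); print(b,np.round(g,1),round(a,3))
E
```

```text
guard far [81.9 19.6 52. ]
guard near L [76.4 19.7 52. ]
guard near R [ 76.7 -17.4  52. ]
barL [72.8 30.1 50. ]
barR [ 72.9 -28.3  50. ]
barL [73.8 29.8 52. ]
barR [ 73.9 -27.9  52. ]
barL [74.8 29.5 54. ]
barR [ 75.  -27.6  54. ]
barL [75.8 29.2 56. ]
barR [ 76.  -27.3  56. ]
(72.5, 54) [92.3 95.5] -0.917
(73, 52) [93.9 93. ] -0.962
(73, 50) [95.  90.4] -0.994
(73, 48) [96.  87.8] -1.027
(73, 46) [97.1 85.2] -1.061
(73, 45) [97.6 83.9] -1.079
(73, 44) [98.1 82.6] -1.097
(72.5, 46) [96.7 85.1] -1.047
(72.5, 44) [97.7 82.5] -1.083
```

Request:
move_arm([
  {"wx":0,"wy":0,"wz":0,"tx":0.002,"ty":0.003,"tz":0.006,"gripper":-1},
  {"wx":0,"wy":0,"wz":0,"tx":0.004,"ty":0.004,"tz":0.011,"gripper":-1},
  {"wx":0,"wy":0,"wz":0,"tx":0.005,"ty":0.005,"tz":0.016,"gripper":-1},
  {"wx":0,"wy":0,"wz":0,"tx":0.005,"ty":0.005,"tz":0.016,"gripper":-1},
])

```text
t: 6.83
tcp_pos: [0.5248, 0.1313, 0.0735]
eef_rot: [0.675, 0.738, -0.0, -0.0]
wrist_force: [0.8, -0.7, -0.0]
opening: 0.113
```

```bash
python3 look.py w9
```

```text
6.88 [93.37  1.01 73.54] F jig [-0.25 -0.32 -0.52] 0.114
```

View pics/w9a.png

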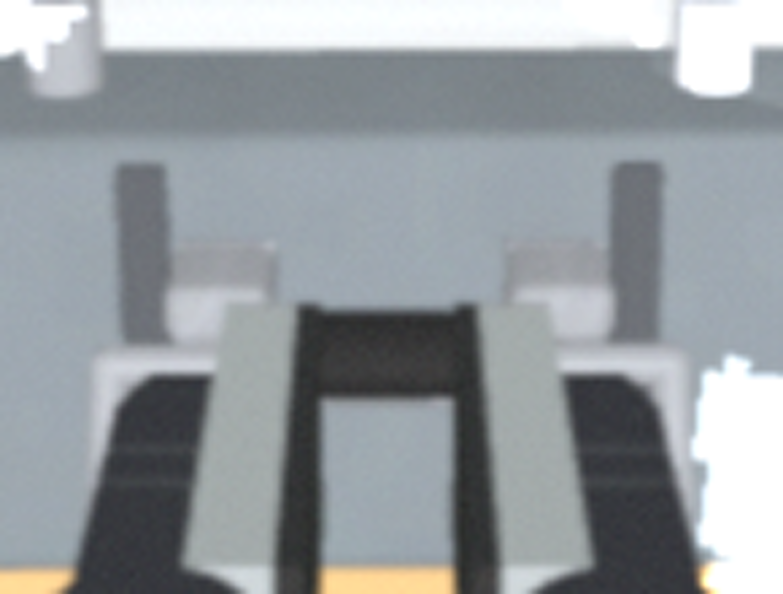

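Request:
move_arm([
  {"wx":0,"wy":0,"wz":0,"tx":0.004,"ty":0,"tz":0.007,"gripper":-1},
  {"wx":0,"wy":0,"wz":0,"tx":0.008,"ty":0,"tz":0.014,"gripper":-1},
  {"wx":0,"wy":0,"wz":0,"tx":0.011,"ty":0,"tz":0.021,"gripper":-1},
  {"wx":0,"wy":0,"wz":0,"tx":0.011,"ty":0,"tz":0.021,"gripper":-1},
])

```text
t: 7.22
tcp_pos: [0.5247, 0.133, 0.0703]
eef_rot: [0.675, 0.738, -0.0, -0.0]
wrist_force: [-0.2, -1.2, -0.5]
opening: 0.11
```

```bash
python3 look.py w10
```

```text
7.27 [95.    0.99 70.45] F jig [-0.69 -0.58 -1.1 ] 0.105
```

View pics/w10a.png

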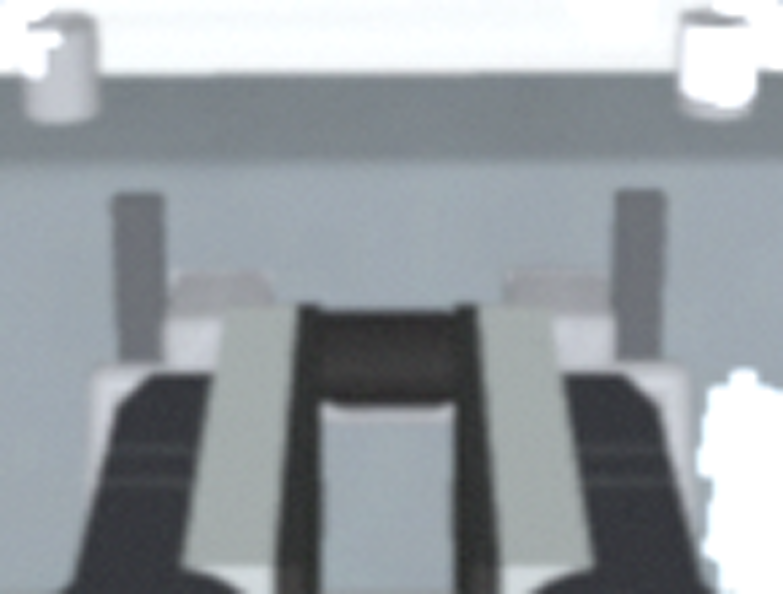

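Request:
move_arm([
  {"wx":0,"wy":0,"wz":0,"tx":0.003,"ty":0,"tz":0.007,"gripper":-1},
  {"wx":0,"wy":0,"wz":0,"tx":0.006,"ty":0,"tz":0.014,"gripper":-1},
  {"wx":0,"wy":0,"wz":0,"tx":0.008,"ty":0,"tz":0.02,"gripper":-1},
  {"wx":0,"wy":0,"wz":0,"tx":0.008,"ty":0,"tz":0.02,"gripper":-1},
])

```text
t: 7.6
tcp_pos: [0.5246, 0.1343, 0.0675]
eef_rot: [0.675, 0.738, -0.0, -0.0]
wrist_force: [-0.9, -0.7, -0.8]
opening: 0.109
```

```bash
python3 look.py w11
```

```text
7.65 [96.31  0.92 67.54] F jig [-0.49  0.61 -0.92] 0.114
```

View pics/w11a.png

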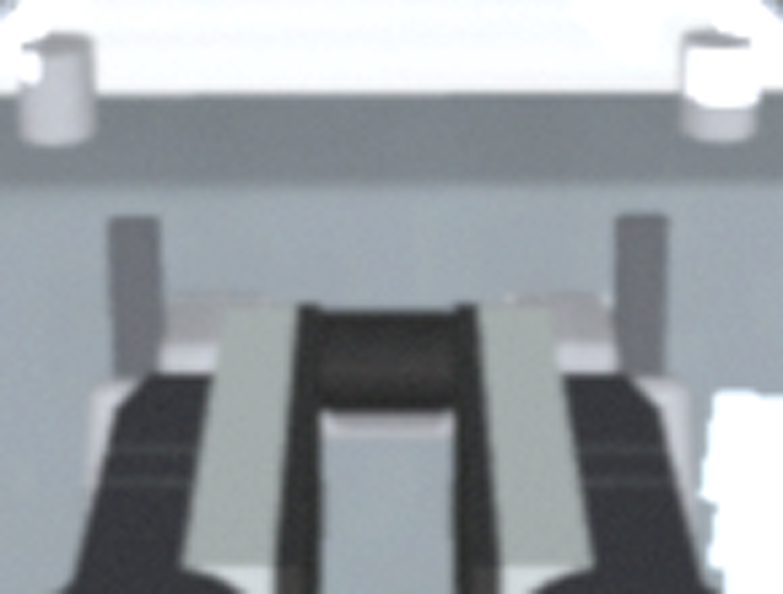

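Request:
move_arm([
  {"wx":0,"wy":0,"wz":0,"tx":0.003,"ty":0,"tz":0.007,"gripper":-1},
  {"wx":0,"wy":0,"wz":0,"tx":0.005,"ty":0,"tz":0.013,"gripper":-1},
  {"wx":0,"wy":0,"wz":0,"tx":0.006,"ty":0,"tz":0.018,"gripper":-1},
  {"wx":0,"wy":0,"wz":0,"tx":0.006,"ty":0,"tz":0.018,"gripper":-1},
])

```text
t: 7.98
tcp_pos: [0.5246, 0.1351, 0.0648]
eef_rot: [0.675, 0.738, -0.0, -0.0]
wrist_force: [-1.4, -0.5, 0.2]
opening: 0.112
```

```bash
python3 look.py w12; python3 -c "
from h import *
im=grab_frame('scene'); crop(im,260,170,400,270,5.5,'pics/s12.png')
s=r.state();print(np.round(s['wrist_force'],2))"
```

```text
8.03 [97.17  0.85 64.89] F jig [-1.07  1.24 -0.43] 0.112
[-1.59 -0.93 -0.32]
```

View pics/w12a.png

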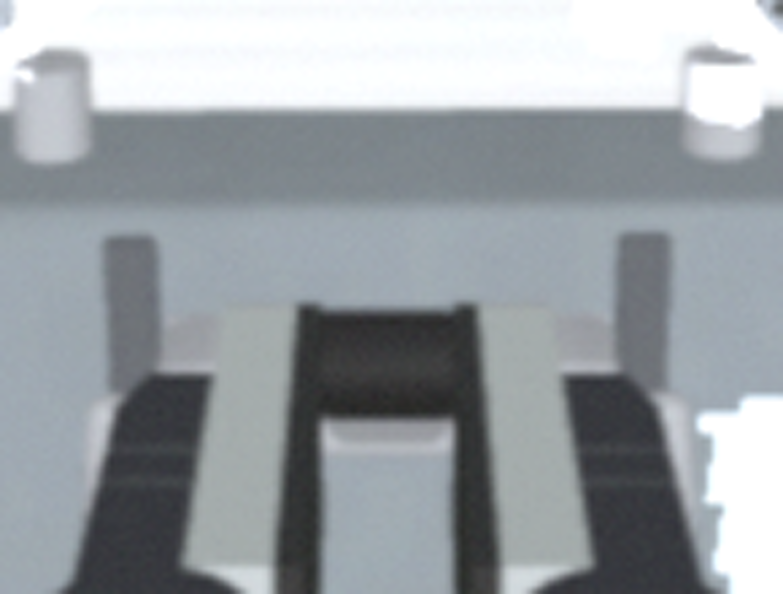

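View pics/s12.png

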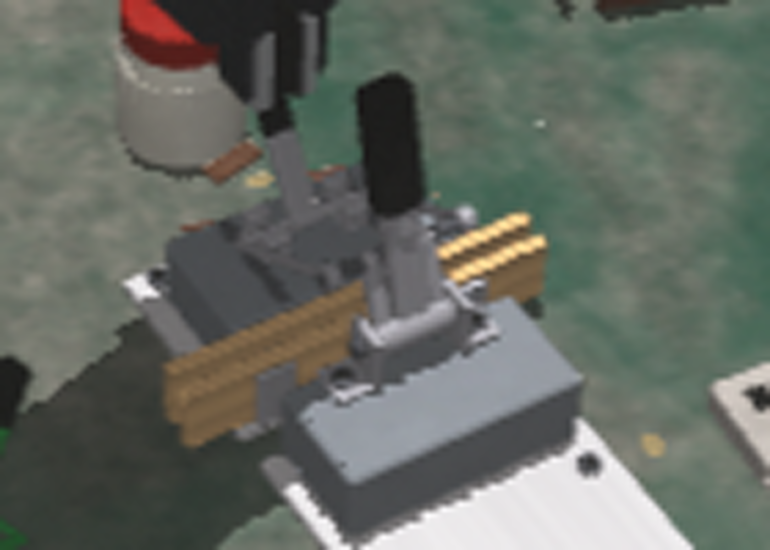

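Still essentially no contact at a bar height of about 45 mm, so the bar is inside the opening. I'll feel for the jaw top.

Request:
move_arm([
  {"wx":0,"wy":0,"wz":0,"tx":0.001,"ty":-0.003,"tz":0.004,"gripper":-1},
  {"wx":0,"wy":0,"wz":0,"tx":0.002,"ty":-0.004,"tz":0.009,"gripper":-1},
  {"wx":0,"wy":0,"wz":0,"tx":0.002,"ty":-0.004,"tz":0.01,"gripper":-1},
  {"wx":0,"wy":0,"wz":0,"tx":0.002,"ty":-0.004,"tz":0.01,"gripper":-1},
])

```text
t: 8.42
tcp_pos: [0.5245, 0.1354, 0.0636]
eef_rot: [0.675, 0.738, 0.0, 0.0]
wrist_force: [0.2, -1.2, -1.0]
opening: 0.109
```

```bash
python3 look.py w13
```

```text
8.47 [97.47  0.91 63.66] F jig [-0.13  0.18 -0.15] 0.112
```

Request:
move_arm([
  {"wx":0,"wy":0,"wz":0,"tx":-0.003,"ty":0,"tz":0.003,"gripper":-1},
  {"wx":0,"wy":0,"wz":0,"tx":-0.007,"ty":0,"tz":0.006,"gripper":-1},
  {"wx":0,"wy":0,"wz":0,"tx":-0.011,"ty":0,"tz":0.007,"gripper":-1},
  {"wx":0,"wy":0,"wz":0,"tx":-0.011,"ty":0,"tz":0.007,"gripper":-1},
])

```text
t: 8.8
tcp_pos: [0.5247, 0.134, 0.0626]
eef_rot: [0.675, 0.738, 0.0, -0.0]
wrist_force: [-0.7, 1.8, -0.5]
opening: 0.111
```

```bash
python3 look.py w14; python3 -c "
from h import *
for b in [(72.3,44),(71,43.5),(70,43),(70,44),(69,44),(68.5,43.5),(68.5,45),(67.5,44)]: print(b,np.round(G(*b)[0],1),round(G(*b)[1],3))"
```

```text
8.85 [96.04  0.93 62.59] F jig [1.33 0.78 0.58] 0.11
(72.3, 44) [97.5 82.5] -1.078
(71, 43.5) [96.7 81.6] -1.05
(70, 43) [96.2 80.8] -1.032
(70, 44) [95.7 82.2] -1.012
(69, 44) [94.9 82. ] -0.984
(68.5, 43.5) [94.7 81.3] -0.979
(68.5, 45) [93.9 83.3] -0.95
(67.5, 44) [93.6 81.9] -0.941
```

Request:
move_arm([
  {"wx":0,"wy":0,"wz":0,"tx":-0.003,"ty":0,"tz":0.001,"gripper":-1},
  {"wx":0,"wy":0,"wz":0,"tx":-0.006,"ty":0,"tz":0.001,"gripper":-1},
  {"wx":0,"wy":0,"wz":0,"tx":-0.01,"ty":0,"tz":0.001,"gripper":-1},
  {"wx":0,"wy":0,"wz":0,"tx":-0.01,"ty":0,"tz":0.001,"gripper":-1},
])

```text
t: 9.18
tcp_pos: [0.5248, 0.1322, 0.0624]
eef_rot: [0.675, 0.738, 0.0, 0.0]
wrist_force: [0.8, 1.1, -0.0]
opening: 0.113
```

```bash
python3 look.py w15
```

```text
9.23 [94.2   0.93 62.46] F jig [ 0.78 -0.34 -0.24] 0.111
```

View pics/w15a.png

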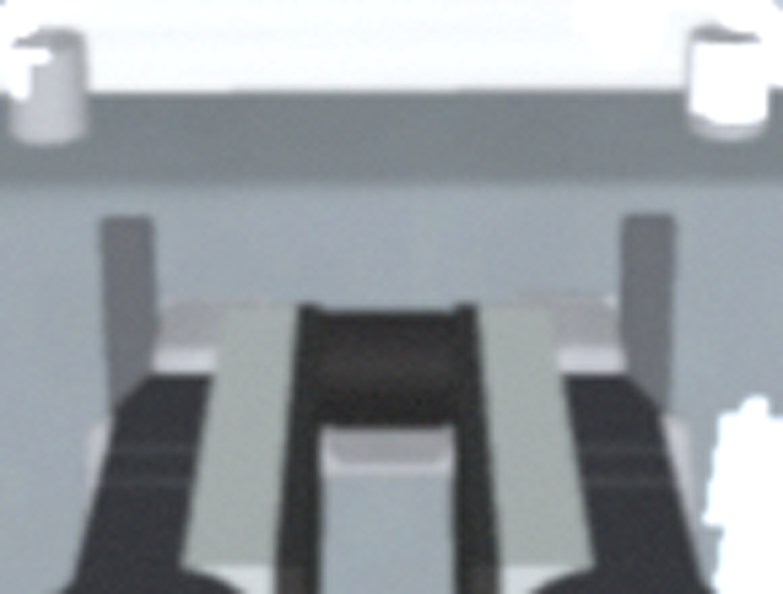

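Request:
move_arm([
  {"wx":0,"wy":0,"wz":0,"tx":-0.003,"ty":0,"tz":0,"gripper":-1},
  {"wx":0,"wy":0,"wz":0,"tx":-0.006,"ty":0,"tz":0,"gripper":-1},
  {"wx":0,"wy":0,"wz":0,"tx":-0.009,"ty":0,"tz":0,"gripper":-1},
  {"wx":0,"wy":0,"wz":0,"tx":-0.009,"ty":0,"tz":0,"gripper":-1},
])

```text
t: 9.57
tcp_pos: [0.5248, 0.1318, 0.0625]
eef_rot: [0.674, 0.738, 0.001, -0.001]
wrist_force: [-0.3, 5.6, -0.9]
opening: 0.109
```

```bash
python3 look.py w16
```

```text
9.62 [93.85  0.92 62.54] F jig [ 6.45 -0.28  0.36] 0.109
```

At the pull-back I felt a firm 6 N stop with the bar at about 67.7 mm along x and 43.7 mm high. That is where the post face should be, and well past the lip edge, so the bar is caught under the hooks. I'll ease off and check gently with a small lift.

Request:
move_arm([
  {"wx":0,"wy":0,"wz":0,"tx":0.003,"ty":0,"tz":0,"gripper":-1},
  {"wx":0,"wy":0,"wz":0,"tx":0.005,"ty":0,"tz":-0.005,"gripper":-1},
  {"wx":0,"wy":0,"wz":0,"tx":0.004,"ty":0,"tz":-0.012,"gripper":-1},
  {"wx":0,"wy":0,"wz":0,"tx":0.003,"ty":0,"tz":-0.018,"gripper":-1},
  {"wx":0,"wy":0,"wz":0,"tx":0.003,"ty":0,"tz":-0.018,"gripper":-1},
])

```text
t: 10.03
tcp_pos: [0.5249, 0.1308, 0.0653]
eef_rot: [0.675, 0.738, -0.0, 0.0]
wrist_force: [-0.3, 1.4, 1.4]
opening: 0.113
```

```bash
python3 look.py w17
```

```text
10.08 [92.89  0.94 65.29] F jig [ 1.23 -0.67  0.86] 0.111
```

Request:
move_arm([
  {"wx":0,"wy":0,"wz":0,"tx":0,"ty":0,"tz":-0.005,"gripper":-1},
  {"wx":0,"wy":0,"wz":0,"tx":0,"ty":0,"tz":-0.01,"gripper":-1},
  {"wx":0,"wy":0,"wz":0,"tx":0,"ty":0,"tz":-0.01,"gripper":-1},
])

```text
t: 10.33
tcp_pos: [0.5248, 0.1307, 0.0663]
eef_rot: [0.675, 0.738, -0.0, 0.0]
wrist_force: [2.4, -0.5, -2.4]
opening: 0.11
```

```bash
python3 look.py w18
```

```text
10.38 [92.81  1.08 66.27] F jig [-0.83 -1.79 -3.24] 0.111
```

The lift is stopped with -3.2 N just where the lip's underside should be, so the bar is hooked. Now lower it back and let go.

Request:
move_arm([
  {"wx":0,"wy":0,"wz":0,"tx":0.002,"ty":0,"tz":0.007,"gripper":-1},
  {"wx":0,"wy":0,"wz":0,"tx":0.006,"ty":0,"tz":0.015,"gripper":-1},
  {"wx":0,"wy":0,"wz":0,"tx":0.008,"ty":0,"tz":0.023,"gripper":-1},
  {"wx":0,"wy":0,"wz":0,"tx":0.008,"ty":0,"tz":0.023,"gripper":-1},
])

```text
t: 10.72
tcp_pos: [0.5246, 0.1324, 0.063]
eef_rot: [0.675, 0.738, -0.0, 0.0]
wrist_force: [2.0, -0.2, 0.3]
opening: 0.11
```

```bash
python3 look.py w19
```

```text
10.77 [94.49  1.05 63.08] F jig [-0.73 -2.17 -0.74] 0.11
```

Request:
move_arm([
  {"wx":0,"wy":0,"wz":0,"tx":-0.003,"ty":0,"tz":0.003,"gripper":-1},
  {"wx":0,"wy":0,"wz":0,"tx":-0.005,"ty":0,"tz":0.004,"gripper":-1},
  {"wx":0,"wy":0,"wz":0,"tx":-0.005,"ty":0,"tz":0.004,"gripper":-0.6},
  {"wx":0,"wy":0,"wz":0,"tx":-0.005,"ty":0,"tz":0.004,"gripper":-0.2},
  {"wx":0,"wy":0,"wz":0,"tx":-0.005,"ty":0,"tz":0.004,"gripper":0},
  {"wx":0,"wy":0,"wz":0,"tx":-0.005,"ty":0,"tz":0.004,"gripper":0},
  {"wx":0,"wy":0,"wz":0,"tx":-0.005,"ty":0,"tz":0.004,"gripper":0},
])

```text
t: 11.35
tcp_pos: [0.5243, 0.1317, 0.0624]
eef_rot: [0.675, 0.738, -0.0, -0.0]
wrist_force: [0.5, -1.1, 0.7]
opening: 0.495
```

```bash
python3 look.py w20;  python3 -c "
from h import *
im=grab_frame('scene'); crop(im,260,170,400,270,5.5,'pics/s20.png')"
```

```text
11.4 [93.79  1.4  62.43] F jig [ 0.29 -0.28  0.25] 0.496
```

View pics/w20.png

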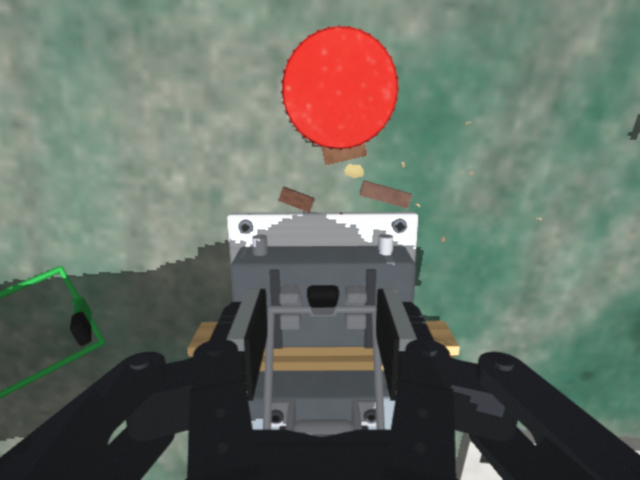

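View pics/s20.png

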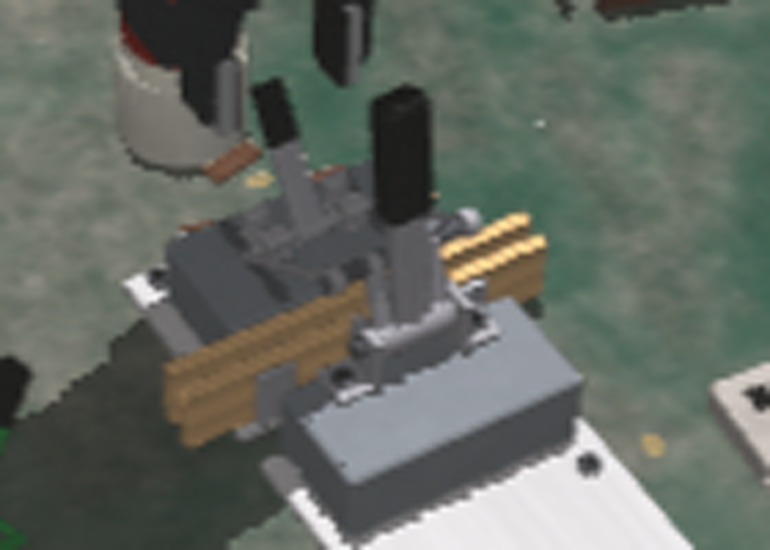

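```bash
python3 -c "
from h import *
im=cv2.imread('pics/w20.png'); im=cv2.convertScaleAbs(im[260:380,240:400],alpha=1.6,beta=10)
cv2.imwrite('pics/w20b.png',cv2.resize(im,None,fx=5,fy=5,interpolation=cv2.INTER_CUBIC))"
```

```text
(no output)
```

View pics/w20b.png

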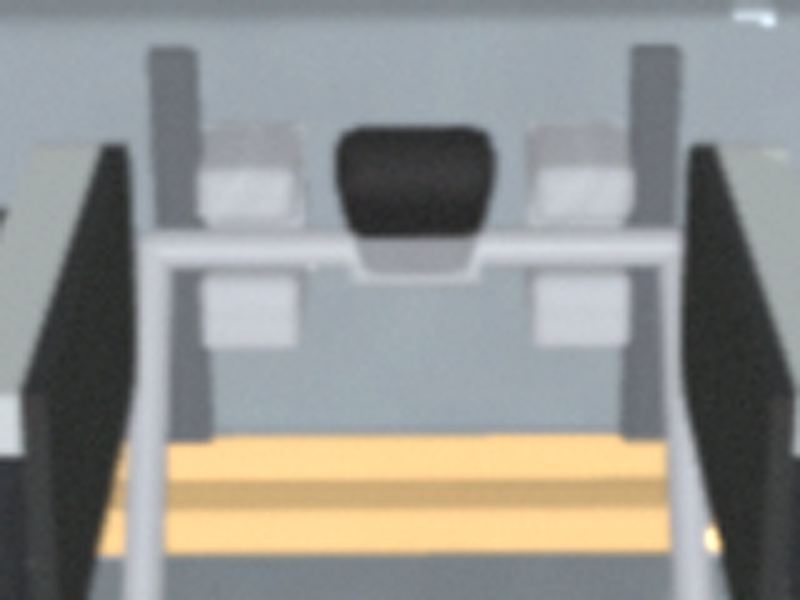

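The bar shows continuous at the hooks, so I'm checking its height from its apparent 58 mm outer width before throwing the lever.

```bash
python3 - <<'E'
from h import *
c=calibration('wrist'); c['pose']=np.load('pics/w20.npy')
im=cv2.imread('pics/w20.png'); 
for row in (308,309,310,311,312,315): print(row,[int(x) for x in im[row,264:284].mean(1)],[int(x) for x in im[row,364:384].mean(1)])
for col in (274,276,278,283,290,297,303,345,350,356,362,368): print(col,[int(x) for x in im[296:334,col].mean(1)])
A=lambda x,y:(240+x/5,260+y/5)
for z in (.042,.044,.048,.054):
    a=jig(atz(c,A(137,250),z));b=jig(atz(c,A(686,250),z)); print(z,np.round(a,1),np.round(b,1),a[1]-b[1])
# reference: guard inner/outer edges at .052: hook 10 wide
for n,p in dict(gLo=(198,222),gLi=(292,222),gRi=(537,222),gRo=(633,222),lipLo=(202,345),lipRo=(630,345)).items(): print(n,np.round(jig(atz(c,A(*p),.052)),1))
E
python3 -c "
import cv2
im=cv2.imread('pics/w20.png'); im=cv2.convertScaleAbs(im[290:335,260:390],alpha=1.6,beta=0)
cv2.imwrite('pics/w20c.png',cv2.resize(im,None,fx=6,fy=6,interpolation=cv2.INTER_NEAREST))"
```

```text
308 [23, 29, 54, 86, 104, 111, 114, 116, 116, 116, 115, 118, 117, 117, 118, 117, 118, 117, 117, 117] [122, 122, 122, 122, 122, 122, 122, 122, 122, 121, 119, 109, 82, 45, 23, 22, 23, 23, 23, 24]
309 [22, 30, 54, 87, 109, 118, 120, 121, 123, 124, 123, 124, 125, 124, 124, 125, 124, 124, 124, 125] [129, 128, 128, 129, 129, 129, 128, 128, 128, 128, 125, 112, 84, 44, 24, 23, 20, 22, 24, 22]
310 [23, 29, 49, 84, 110, 117, 121, 123, 127, 128, 129, 128, 127, 128, 128, 128, 127, 127, 127, 126] [125, 125, 125, 124, 125, 124, 124, 124, 123, 122, 119, 110, 81, 42, 24, 22, 20, 23, 22, 24]
311 [22, 27, 48, 84, 109, 118, 119, 121, 121, 121, 121, 121, 122, 121, 121, 121, 122, 122, 121, 121] [117, 118, 118, 118, 117, 117, 116, 117, 116, 116, 114, 105, 75, 37, 24, 21, 23, 23, 25, 22]
312 [22, 26, 48, 83, 109, 118, 120, 119, 116, 114, 113, 112, 112, 111, 111, 112, 112, 111, 111, 112] [108, 106, 105, 105, 105, 105, 105, 106, 109, 111, 113, 103, 71, 36, 22, 23, 24, 22, 21, 24]
315 [22, 29, 47, 82, 108, 118, 119, 118, 113, 101, 83, 70, 66, 65, 65, 69, 82, 96, 104, 106] [105, 92, 72, 66, 66, 66, 68, 80, 99,
[... 1863 characters left out ...]
, 111, 111, 106, 106, 113, 122, 128, 125, 118, 109, 98, 101, 111, 119, 123, 124, 124, 124, 122, 122, 122, 123, 123, 122, 122, 115, 104, 99, 98, 98, 98]
368 [64, 66, 64, 64, 65, 65, 65, 66, 69, 82, 101, 113, 122, 129, 125, 117, 105, 81, 67, 66, 66, 65, 65, 66, 65, 64, 65, 66, 65, 64, 65, 66, 65, 65, 65, 65, 65, 64]
0.042 [67.6 29.8 42. ] [ 67.7 -27.2  42. ] 56.96358641349974
0.044 [68.7 29.5 44. ] [ 68.8 -26.9  44. ] 56.353456998468474
0.048 [70.9 28.9 48. ] [ 71.  -26.3  48. ] 55.13319816840574
0.054 [74.2 28.  54. ] [ 74.3 -25.3  54. ] 53.302809923311926
gLo [76.2 22.2 52. ]
gLi [76.2 13.  52. ]
gRi [ 76.3 -10.9  52. ]
gRo [ 76.3 -20.3  52. ]
lipLo [62.5 22.2 52. ]
lipRo [ 62.6 -20.5  52. ]
```

View pics/w20c.png

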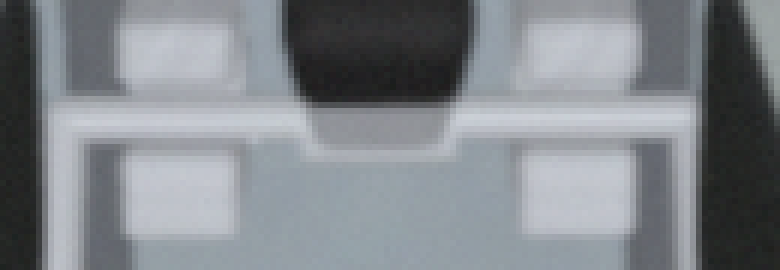

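The apparent bar width (57 mm at z=42, and smaller for any greater height) and its position put it down on the jaw at the seat, under the lips. It shows only because the camera looks in beneath the lip from the guard side. Together with the stops I felt in both directions, this confirms it is hooked. Next I'll rise, shut the fingers and go to the keeper side of the lever grip.

Request:
move_arm([
  {"wx":0,"wy":0,"wz":0,"tx":0,"ty":0,"tz":-0.08,"gripper":0},
  {"wx":0,"wy":0,"wz":0,"tx":0,"ty":0,"tz":-0.2,"gripper":0},
  {"wx":0,"wy":0,"wz":0,"tx":0,"ty":0,"tz":-0.34,"gripper":0},
  {"wx":0,"wy":0,"wz":0,"tx":0,"ty":-0.004,"tz":-0.46,"gripper":-0.3},
  {"wx":0,"wy":0,"wz":0,"tx":-0.1,"ty":-0.004,"tz":-0.47,"gripper":-0.7},
  {"wx":0,"wy":0,"wz":0,"tx":-0.22,"ty":-0.006,"tz":-0.47,"gripper":-1},
  {"wx":0,"wy":0,"wz":0,"tx":-0.3,"ty":-0.006,"tz":-0.47,"gripper":-1},
  {"wx":0,"wy":0,"wz":0,"tx":-0.31,"ty":-0.006,"tz":-0.47,"gripper":-1},
  {"wx":0,"wy":0,"wz":0,"tx":-0.31,"ty":-0.006,"tz":-0.47,"gripper":-1},
])

```text
t: 12.2
tcp_pos: [0.5277, 0.0848, 0.1327]
eef_rot: [0.675, 0.738, -0.0, -0.0]
wrist_force: [-0.9, -0.0, -0.1]
opening: 0.002
```

```bash
python3 look.py w21; python3 -c "
from h import *
im=grab_frame('scene'); crop(im,260,120,420,260,5,'pics/s21.png')
im=grab_frame('side'); crop(im,240,130,400,270,5,'pics/d21.png')"
```

```text
12.25 [ 47.32   2.27 132.64] F jig [0.27 0.11 0.42] -0.004
```

View pics/s21.png

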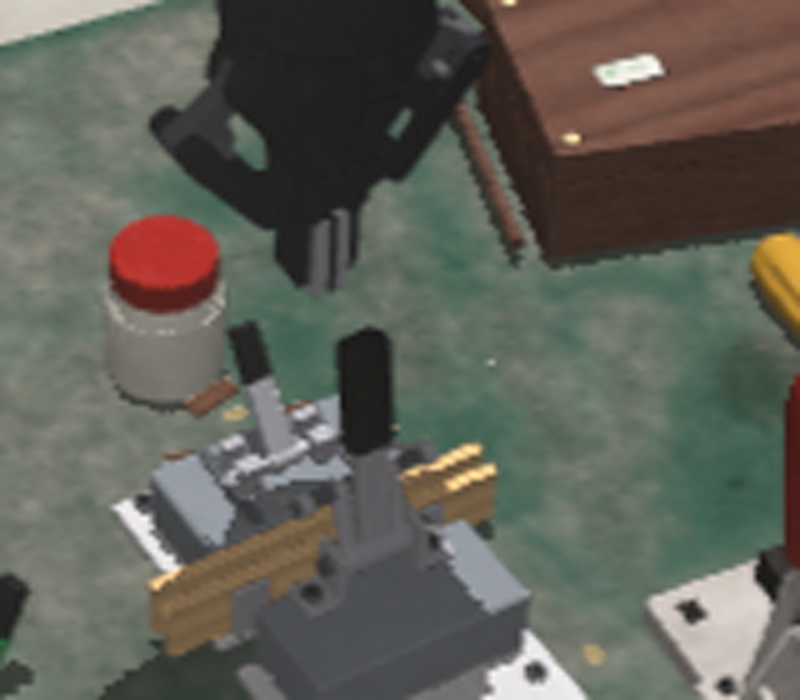

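View pics/w21.png

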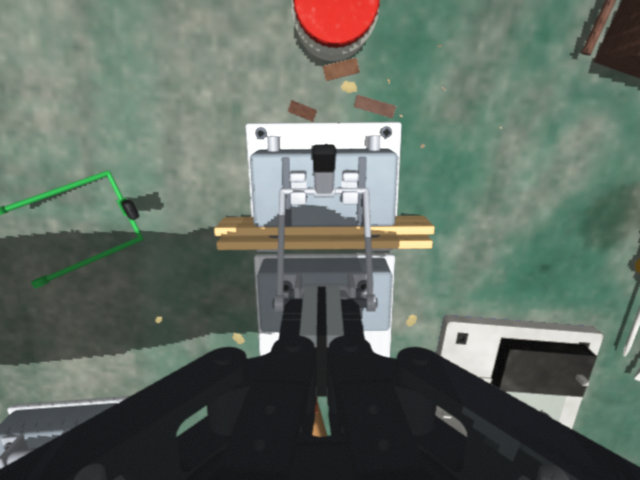

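```bash
python3 -c "
from h import *
im=cv2.imread('pics/w21.png'); im=im[140:240,250:400]
cv2.imwrite('pics/w21b.png',cv2.resize(im,None,fx=5.3,fy=5.3,interpolation=cv2.INTER_CUBIC))"
```

```text
(no output)
```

View pics/w21b.png

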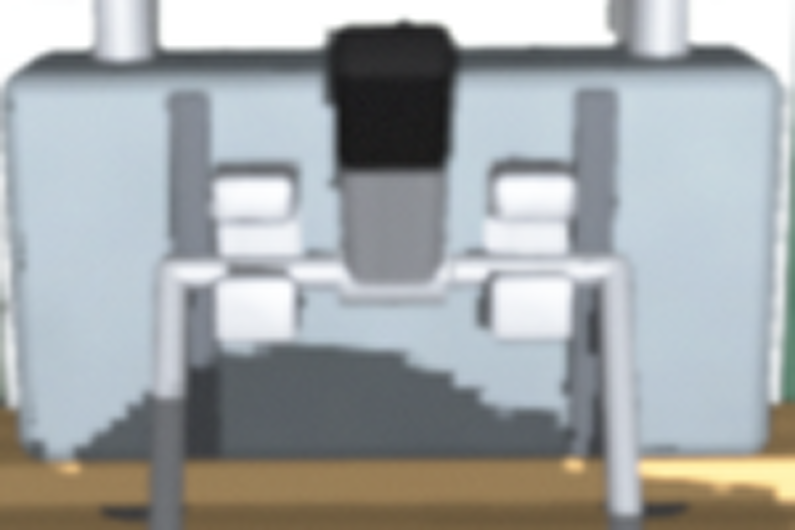

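Now the hook lips visibly cover the lower part of the bar at both hooks (w21 crop, steps at y≈270), so it is hooked. I'll push the lever along its arc with the shut fingers.

Request:
move_arm([
  {"wx":0,"wy":0,"wz":0,"tx":-0.04,"ty":0.005,"tz":0,"gripper":-1},
  {"wx":0,"wy":0,"wz":0,"tx":-0.08,"ty":0.009,"tz":0,"gripper":-1},
  {"wx":0,"wy":0,"wz":0,"tx":-0.12,"ty":0.009,"tz":-0.01,"gripper":-1},
  {"wx":0,"wy":0,"wz":0,"tx":-0.16,"ty":0.009,"tz":-0.015,"gripper":-1},
  {"wx":0,"wy":0,"wz":0,"tx":-0.2,"ty":0.009,"tz":-0.02,"gripper":-1},
  {"wx":0,"wy":0,"wz":0,"tx":-0.24,"ty":0.009,"tz":-0.02,"gripper":-1},
  {"wx":0,"wy":0,"wz":0,"tx":-0.28,"ty":0.009,"tz":-0.02,"gripper":-1},
  {"wx":0,"wy":0,"wz":0,"tx":-0.32,"ty":0.009,"tz":-0.015,"gripper":-1},
  {"wx":0,"wy":0,"wz":0,"tx":-0.35,"ty":0.009,"tz":-0.01,"gripper":-1},
  {"wx":0,"wy":0,"wz":0,"tx":-0.38,"ty":0.009,"tz":0,"gripper":-1},
])

```text
t: 13.18
tcp_pos: [0.5344, 0.0281, 0.133]
eef_rot: [0.675, 0.738, 0.0, 0.0]
wrist_force: [0.4, 0.4, 0.4]
opening: 0.002
```

```bash
python3 look.py w22; python3 -c "
from h import *
im=grab_frame('scene'); crop(im,260,120,420,260,5,'pics/s22.png')"
```

```text
13.23 [-10.94   0.8  132.55] F jig [-0.39  0.91 -0.6 ] 0.002
```

View pics/s22.png

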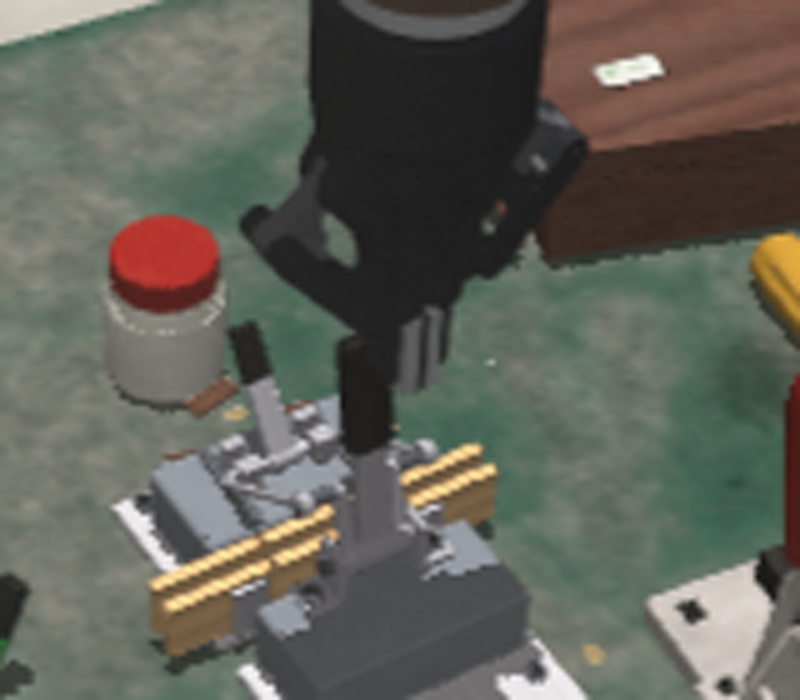

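View pics/w22.png

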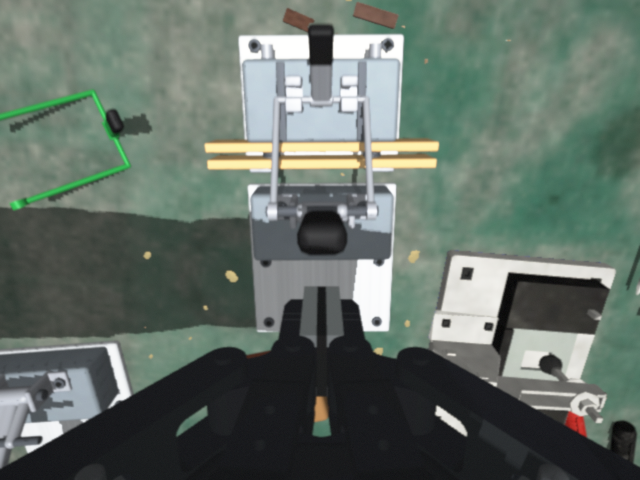

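```bash
python3 - <<'E'
from h import *
c=calibration("wrist")
for z in (.11,.135,.16): print(z,np.round(jig(atz(c,(322,210),z)),1),np.round(jig(atz(c,(322,232),z)),1),np.round(jig(atz(c,(322,254),z)),1))
cs=calibration("scene")
s=r.state(); print("tip proj",proj(cs,s['tcp_pos']))
for th in (-0.1,0,.1,.2,.3):
    pt=np.array([105*np.sin(th),56+105*np.cos(th)]); w=piv+u*pt[0]; print(th,proj(cs,[w[0]/1e3,w[1]/1e3,pt[1]/1e3]))
E
```

```text
0.11 [ 16.5   0.9 110. ] [  5.3   0.9 110. ] [ -6.3   0.9 110. ]
0.135 [ 23.1   1.  135. ] [ 13.4   1.  135. ] [  3.4   1.  135. ]
0.16 [ 29.8   1.  160. ] [ 21.6   1.  160. ] [ 13.   1. 160.]
tip proj [338.95408231 204.06262709]
-0.1 [340.16918577 192.79564192]
0 [337.04766806 188.97022091]
0.1 [333.93227499 185.61071407]
0.2 [330.86008836 182.74933232]
0.3 [327.8663516  180.41031737]
```

Something is off: the lever looks nearly unmoved, but the tool has travelled. I'll look closer.

```bash
python3 -c "
from h import *
im=cv2.imread('pics/w22.png'); im=im[20:330,220:420]
cv2.imwrite('pics/w22b.png',cv2.resize(im,None,fx=1.9,fy=1.9,interpolation=cv2.INTER_CUBIC))
im=grab_frame('side'); crop(im,240,130,400,270,5,'pics/d22.png')"
```

```text
(no output)
```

View pics/w22b.png

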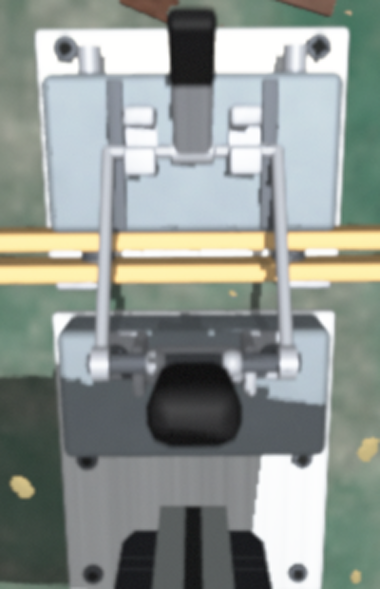

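View pics/d22.png

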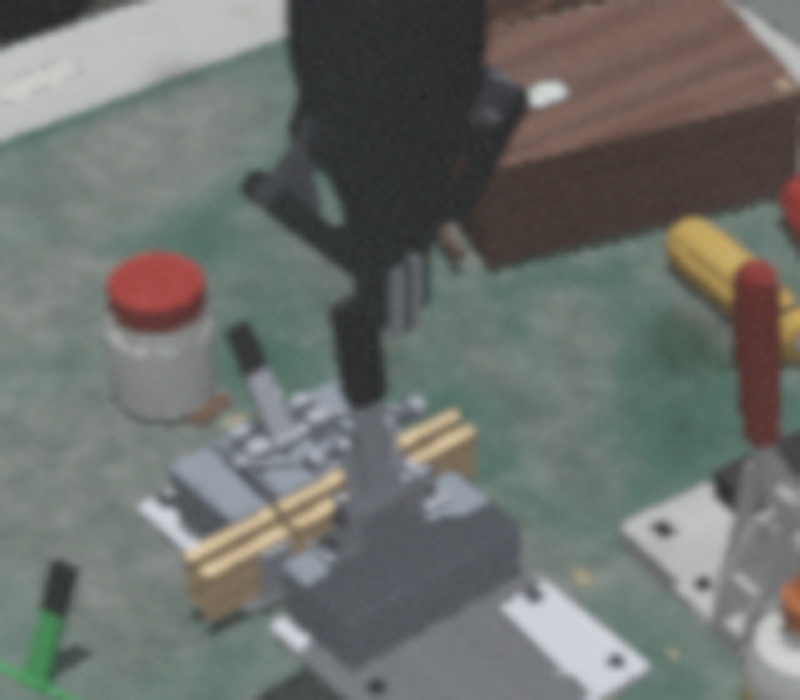

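View pics/d21.png

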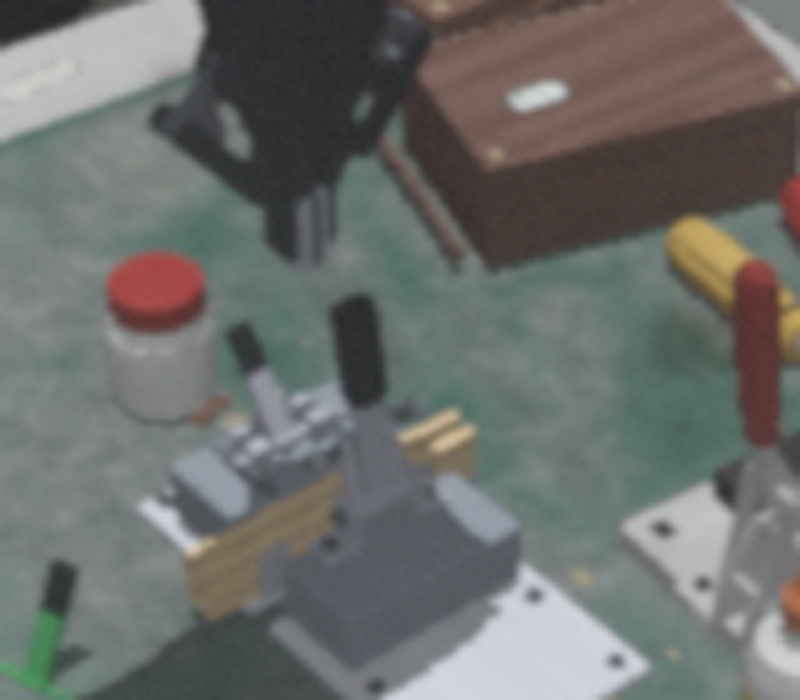

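```bash
python3 - <<'E'
from h import *
s=r.state(); print(np.round(s['q'],3), s['tcp_pos'], s['opening'])
def W(x,y,z): w=piv+u*x+v*y; return [w[0]/1e3,w[1]/1e3,z/1e3]
P=dict(end17=W(18,1,159),mid17=W(13.5,1,135),end10=W(11,1,160),end0=W(0,1,161),tcp=s['tcp_pos'],tipR=W(-11,-15,132.6),tipL=W(-11,16,132.6),tipB=W(-22,1,132.6),tipF=W(0,1,132.6))
for n in ("wrist","scene","side"):
    c=calibration(n); print(n,{k:np.round(proj(c,p)).astype(int).tolist() for k,p in P.items()})
E
```

```text
[ 0.053  0.352 -0.039  1.18   0.     1.534] [0.53417282 0.02839241 0.13274877] -0.0019185416170276277
wrist {'end17': [322, 241], 'mid17': [322, 233], 'end10': [322, 260], 'end0': [322, 288], 'tcp': [322, 281], 'tipR': [357, 283], 'tipL': [289, 282], 'tipB': [322, 304], 'tipF': [322, 260]}
scene {'end17': [331, 184], 'mid17': [332, 195], 'end10': [333, 186], 'end0': [337, 189], 'tcp': [339, 204], 'tipR': [347, 201], 'tipL': [332, 207], 'tipB': [342, 208], 'tipF': [336, 201]}
side {'end17': [309, 187], 'mid17': [311, 197], 'end10': [311, 188], 'end0': [315, 190], 'tcp': [318, 203], 'tipR': [324, 201], 'tipL': [312, 207], 'tipB': [322, 206], 'tipF': [315, 201]}
```

The lever is unmoved (still about 10° toward the keeper), while the fingers are now on its far side. I'll go back over the top and repeat in small, watched steps.

Request:
move_arm([
  {"wx":0,"wy":0,"wz":0,"tx":-0.03,"ty":0,"tz":-0.1,"gripper":-1},
  {"wx":0,"wy":0,"wz":0,"tx":-0.03,"ty":0,"tz":-0.22,"gripper":-1},
  {"wx":0,"wy":0,"wz":0,"tx":-0.03,"ty":0,"tz":-0.35,"gripper":-1},
  {"wx":0,"wy":0,"wz":0,"tx":0,"ty":0,"tz":-0.4,"gripper":-1},
  {"wx":0,"wy":0,"wz":0,"tx":0,"ty":0,"tz":-0.4,"gripper":-1},
])

```text
t: 13.75
tcp_pos: [0.5359, 0.0297, 0.1952]
eef_rot: [0.674, 0.738, 0.002, 0.001]
wrist_force: [0.1, 0.3, 0.7]
opening: -0.0
```

```bash
python3 look.py w23; python3 -c "
from h import *
im=grab_frame('scene'); crop(im,260,120,420,260,5,'pics/s23.png')
im=cv2.imread('pics/w23.png'); crop(im,180,100,460,340,2.8,'pics/w23b.png')"
```

```text
13.8 [-9.0300e+00 -8.0000e-02  1.9365e+02] F jig [-0.69 -0.44 -0.84] 0.001
```

View pics/s23.png

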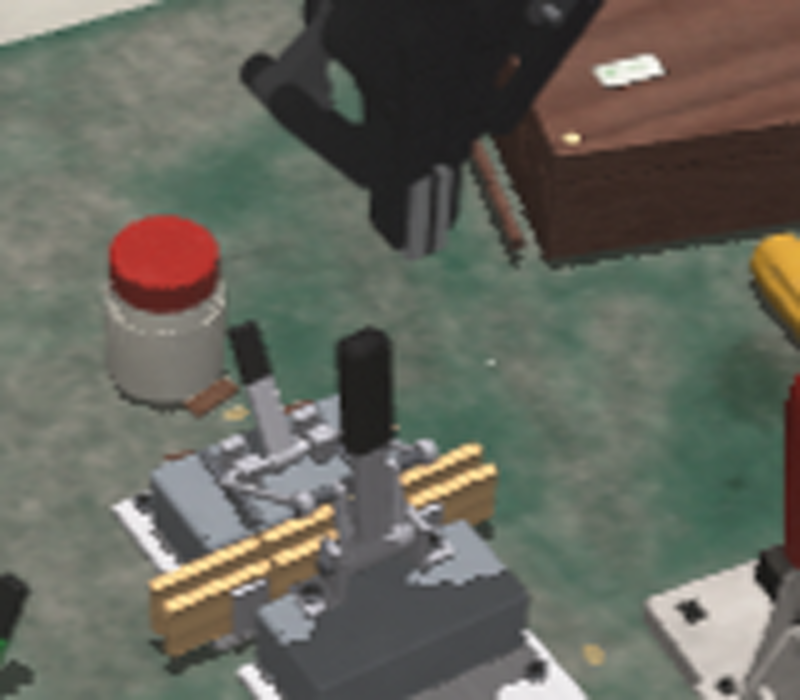

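View pics/w23b.png

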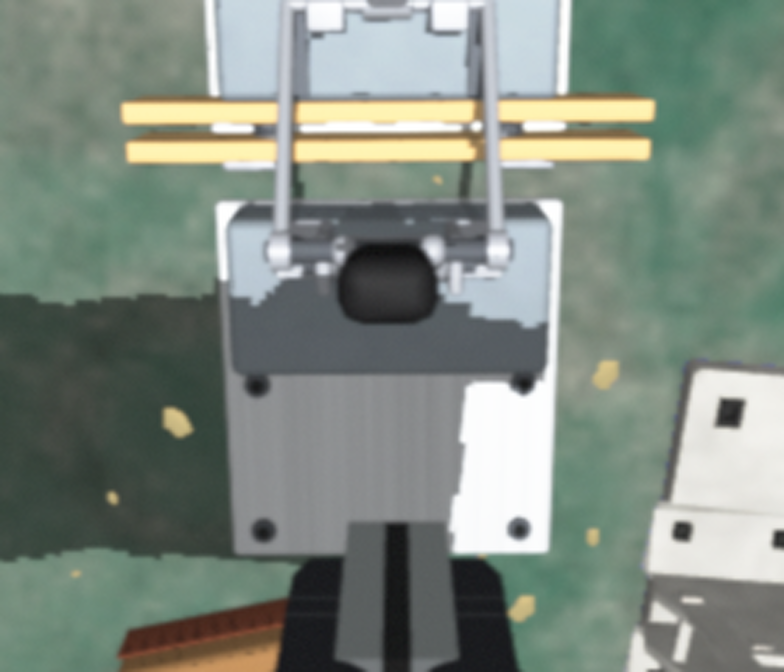

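```bash
python3 - <<'E'
from h import *
c=calibration("wrist")
def W(x,y,z): w=piv+u*x+v*y; return [w[0]/1e3,w[1]/1e3,z/1e3]
for th in (0,.05,.1,.15,.2):
    for s_ in (105,):
        for e in (-7,7):
            x=s_*np.sin(th)+e*np.cos(th); z=56+s_*np.cos(th)-e*np.sin(th)
            print(th,e,np.round(proj(c,W(x,0,z)),1), "w",np.round(proj(c,W(x,-10,z))[0]-proj(c,W(x,10,z))[0],1))
A=lambda x,y:(180+x/2.8,100+y/2.8)
print("obs end rows",A(388,243),A(388,322),"width",100/2.8)
print("pin",np.round(jig(atz(c,A(388,248),.0845)),1), [np.round(np.degrees(np.arcsin(jig(atz(c,A(388,248),.0845))[0]/30)),1)])
cs=calibration("scene")
for th in (0,.1,.17,.25): print(th,[np.round((proj(cs,W(s_*np.sin(th),0,56+s_*np.cos(th)))-[260,120])*5) for s_ in (55,105)])
E
```

```text
0 -7 [323.4 251.3] w 38.2
0 7 [323.5 225.7] w 39.0
0.05 -7 [323.4 241.9] w 38.5
0.05 7 [323.6 215.7] w 39.2
0.1 -7 [323.5 232.3] w 38.8
0.1 7 [323.6 205.4] w 39.3
0.15 -7 [323.5 222.4] w 39.0
0.15 7 [323.6 195. ] w 39.5
0.2 -7 [323.6 212.2] w 39.2
0.2 7 [323.7 184.6] w 39.5
obs end rows (318.57142857142856, 186.78571428571428) (318.57142857142856, 215.0) width 35.714285714285715
pin [10.3  3.  84.5] [np.float64(20.1)]
0 [array([379., 443.]), array([385., 345.])]
0.1 [array([371., 435.]), array([370., 328.])]
0.17 [array([366., 429.]), array([359., 318.])]
0.25 [array([359., 424.]), array([347., 308.])]
```

```bash
python3 - <<'E'
from h import *
def tri(l):
    A=np.zeros((3,3));b=np.zeros(3)
    for c,p in l:
        o,d=ray(c,p); d=d/np.linalg.norm(d); M=np.eye(3)-np.outer(d,d); A+=M;b+=M@o
    return np.linalg.solve(A,b)
cw=calibration("wrist");cs=calibration("scene");cd=calibration("side")
a=(cs,(260+365/5,120+338/5)); b=(cw,(180+388/2.8,100+300/2.8))
im=grab_frame('side'); crop(im,240,110,400,250,5,'pics/d23.png')
s=r.state(); print('tcp',s['tcp_pos'],proj(cs,s['tcp_pos']),'crop',(proj(cs,s['tcp_pos'])-[260,120])*5, 'side crop',(proj(cd,s['tcp_pos'])-[240,110])*5,proj(cw,s['tcp_pos']))
print("lever end top", jig(tri([a,b])))
for n in ("scene","side","wrist"):
    for d in spot_point(n,"lever_grip")[:3]: print(n,d['xy'],round(d['confidence'],2))
E
```

```text
tcp [0.53370622 0.02903941 0.19191026] [340.11250798 179.54761834] crop [400.56253989 297.7380917 ] side crop [385.61228344 349.58447044] [320.99943281 280.22924708]
lever end top [ 14.00518097   1.2341706  152.98587001]
scene [279.9, 337.5] 0.68
scene [487.4, 376.9] 0.64
scene [333.0, 195.4] 0.61
side [466.6, 326.4] 0.77
side [283.6, 316.4] 0.67
side [312.6, 195.9] 0.66
wrist [320.6, 199.8] 0.93
wrist [36.3, 453.1] 0.77
```

View pics/d23.png

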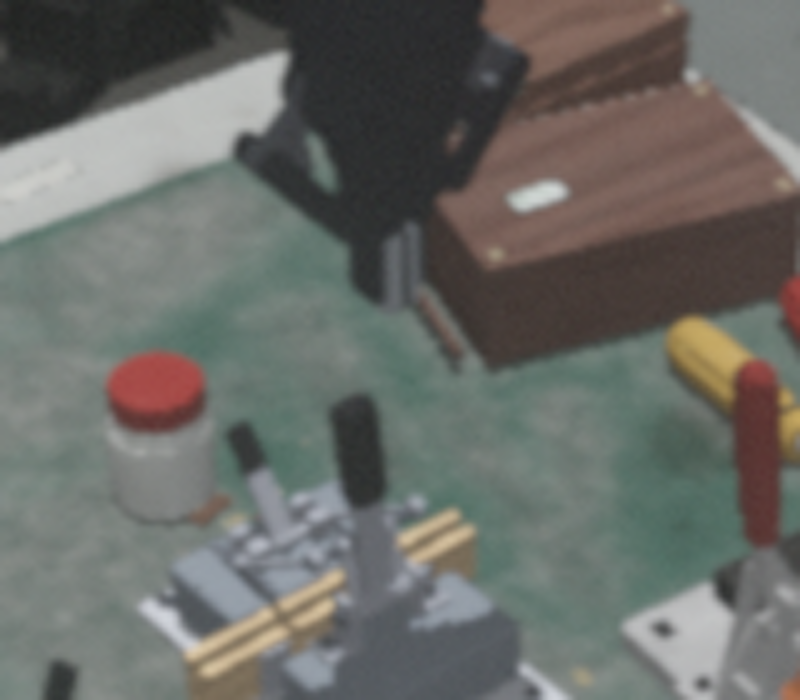

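In both views the shut finger tips appear about 13 mm higher than the computed TCP, so the first pass evidently went over the lever's rounded end without touching it usefully. I'll return to the keeper side and push lower on the grip.

Request:
move_arm([
  {"wx":0,"wy":0,"wz":0,"tx":0.12,"ty":0,"tz":0,"gripper":-1},
  {"wx":0,"wy":0,"wz":0,"tx":0.26,"ty":0,"tz":0,"gripper":-1},
  {"wx":0,"wy":0,"wz":0,"tx":0.37,"ty":0,"tz":0.1,"gripper":-1},
  {"wx":0,"wy":0,"wz":0,"tx":0.38,"ty":0,"tz":0.25,"gripper":-1},
  {"wx":0,"wy":0,"wz":0,"tx":0.38,"ty":0,"tz":0.4,"gripper":-1},
  {"wx":0,"wy":0,"wz":0,"tx":0.38,"ty":0,"tz":0.52,"gripper":-1},
  {"wx":0,"wy":0,"wz":0,"tx":0.38,"ty":0,"tz":0.52,"gripper":-1},
  {"wx":0,"wy":0,"wz":0,"tx":0.38,"ty":0,"tz":0.52,"gripper":-1},
])

```text
t: 14.72
tcp_pos: [0.5279, 0.0853, 0.1137]
eef_rot: [0.675, 0.738, -0.002, -0.001]
wrist_force: [0.7, -0.0, 0.8]
opening: -0.002
```

```bash
python3 look.py w24; python3 -c "
from h import *
im=grab_frame('scene'); crop(im,260,120,420,260,5,'pics/s24.png')
im=cv2.imread('pics/w24.png'); crop(im,220,100,420,340,2.5,'pics/w24b.png')"
```

```text
14.77 [ 47.27   0.75 115.03] F jig [0.65 0.35 0.78] 0.002
```

View pics/s24.png

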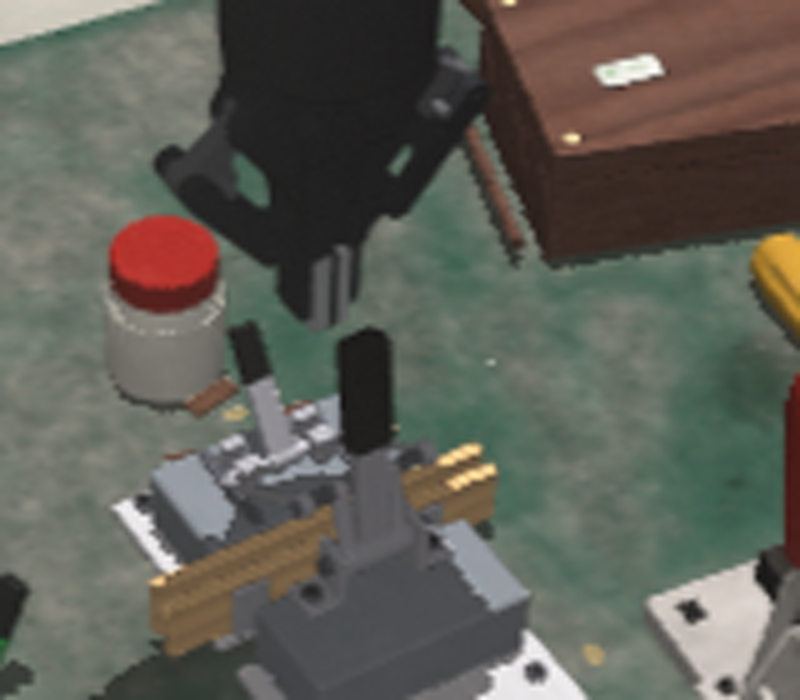

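View pics/w24b.png

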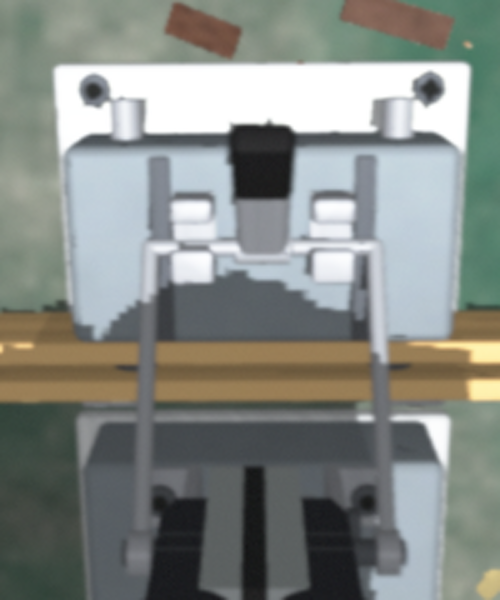

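```bash
python3 - <<'E'
from h import *
cs=calibration("scene");cd=calibration("side");cw=calibration("wrist")
s=r.state(); t=s['tcp_pos']; print(s['t'],t)
for dz in (0,5,10,15,20):
    p=t+[0,0,dz/1e3]; print(dz,np.round((proj(cs,p)-[260,120])*5),np.round((proj(cd,p)-[240,130])*5),np.round(proj(cw,p)))
im=grab_frame('side'); crop(im,240,130,400,270,5,'pics/d24.png')
E
```

```text
14.8167 [0.52994347 0.08550453 0.11590705]
0 [313. 355.] [308. 330.] [322. 281.]
5 [313. 345.] [307. 321.] [322. 285.]
10 [314. 336.] [307. 312.] [322. 290.]
15 [314. 326.] [307. 302.] [322. 296.]
20 [315. 316.] [306. 293.] [322. 302.]
```

View pics/d24.png

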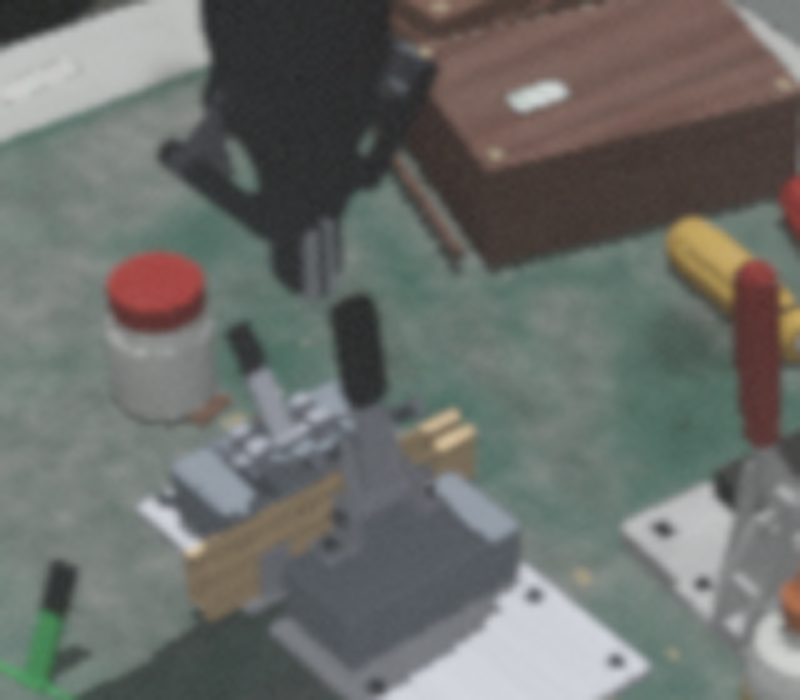

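The tips really are about 15 mm above the computed TCP, so the plan is offset by that. Push slowly and check.

Request:
move_arm([
  {"wx":0,"wy":0,"wz":0,"tx":0,"ty":0,"tz":0.03,"gripper":-1},
  {"wx":0,"wy":0,"wz":0,"tx":-0.03,"ty":0,"tz":0.05,"gripper":-1},
  {"wx":0,"wy":0,"wz":0,"tx":-0.06,"ty":0,"tz":0.05,"gripper":-1},
  {"wx":0,"wy":0,"wz":0,"tx":-0.09,"ty":0,"tz":0.05,"gripper":-1},
  {"wx":0,"wy":0,"wz":0,"tx":-0.12,"ty":0,"tz":0.05,"gripper":-1},
  {"wx":0,"wy":0,"wz":0,"tx":-0.15,"ty":0,"tz":0.05,"gripper":-1},
  {"wx":0,"wy":0,"wz":0,"tx":-0.18,"ty":0,"tz":0.05,"gripper":-1},
  {"wx":0,"wy":0,"wz":0,"tx":-0.2,"ty":0,"tz":0.05,"gripper":-1},
  {"wx":0,"wy":0,"wz":0,"tx":-0.2,"ty":0,"tz":0.05,"gripper":-1},
])

```text
t: 15.62
tcp_pos: [0.5323, 0.055, 0.1078]
eef_rot: [0.675, 0.738, 0.0, 0.0]
wrist_force: [-0.9, 2.4, 0.1]
opening: 0.001
```

```bash
python3 look.py w25; python3 -c "
from h import *
im=grab_frame('scene'); crop(im,260,120,420,260,5,'pics/s25.png')
im=cv2.imread('pics/w25.png'); crop(im,220,100,420,340,2.5,'pics/w25b.png')"
```

```text
15.67 [ 16.93   0.34 107.69] F jig [ 1.97 -0.29  1.6 ] 0.001
```

View pics/s25.png

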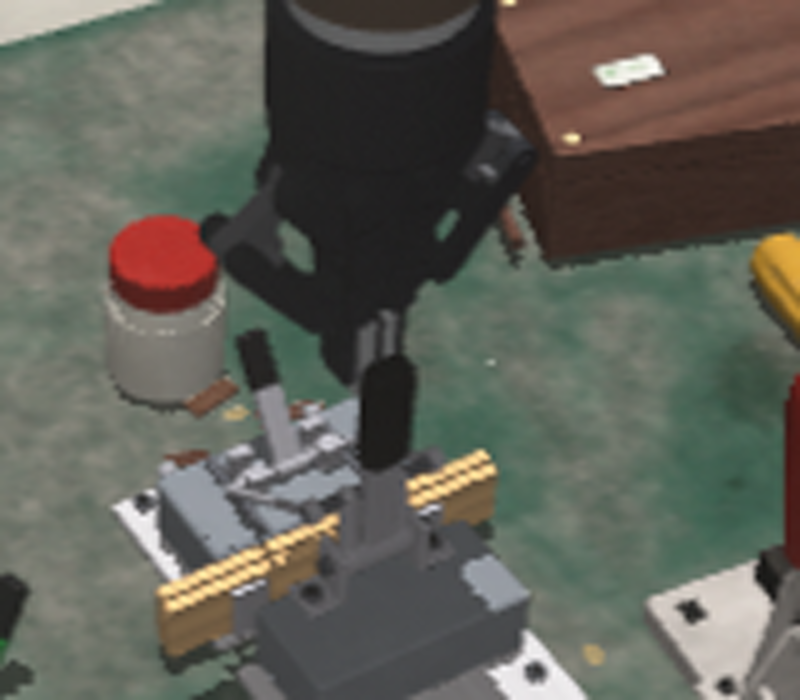

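View pics/w25b.png

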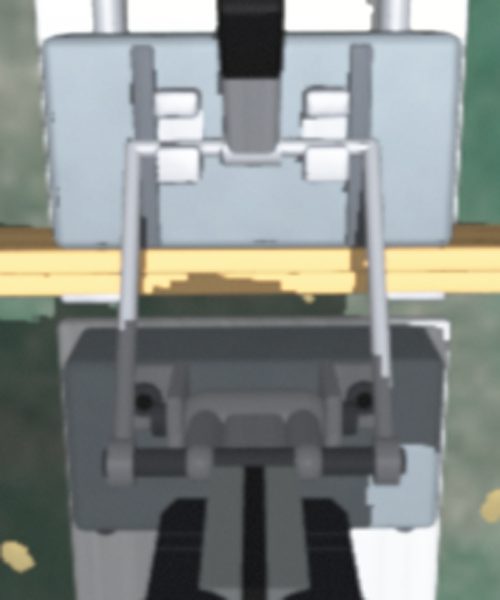

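It's working: the strips are now together, the bar sits under both lips, and the push is about 2 N. Continue along the arc.

Request:
move_arm([
  {"wx":0,"wy":0,"wz":0,"tx":-0.03,"ty":0,"tz":-0.005,"gripper":-1},
  {"wx":0,"wy":0,"wz":0,"tx":-0.065,"ty":0,"tz":-0.012,"gripper":-1},
  {"wx":0,"wy":0,"wz":0,"tx":-0.1,"ty":0,"tz":-0.02,"gripper":-1},
  {"wx":0,"wy":0,"wz":0,"tx":-0.135,"ty":0,"tz":-0.025,"gripper":-1},
  {"wx":0,"wy":0,"wz":0,"tx":-0.166,"ty":0,"tz":-0.025,"gripper":-1},
  {"wx":0,"wy":0,"wz":0,"tx":-0.2,"ty":0,"tz":-0.018,"gripper":-1},
  {"wx":0,"wy":0,"wz":0,"tx":-0.235,"ty":0,"tz":-0.008,"gripper":-1},
  {"wx":0,"wy":0,"wz":0,"tx":-0.265,"ty":0,"tz":0.005,"gripper":-1},
  {"wx":0,"wy":0,"wz":0,"tx":-0.295,"ty":0,"tz":0.018,"gripper":-1},
  {"wx":0,"wy":0,"wz":0,"tx":-0.325,"ty":0,"tz":0.035,"gripper":-1},
])

```text
t: 16.55
tcp_pos: [0.5364, 0.0065, 0.1021]
eef_rot: [0.675, 0.738, -0.0, 0.0]
wrist_force: [-0.8, 2.6, 0.4]
opening: -0.004
```

```bash
python3 look.py w26; python3 -c "
from h import *
im=grab_frame('scene'); crop(im,260,140,420,280,5,'pics/s26.png')
im=cv2.imread('pics/w26.png'); crop(im,200,20,440,340,1.8,'pics/w26b.png')"
```

```text
16.6 [-32.77   0.71 101.6 ] F jig [ 1.95 -0.58  0.1 ] -0.001
```

View pics/s26.png

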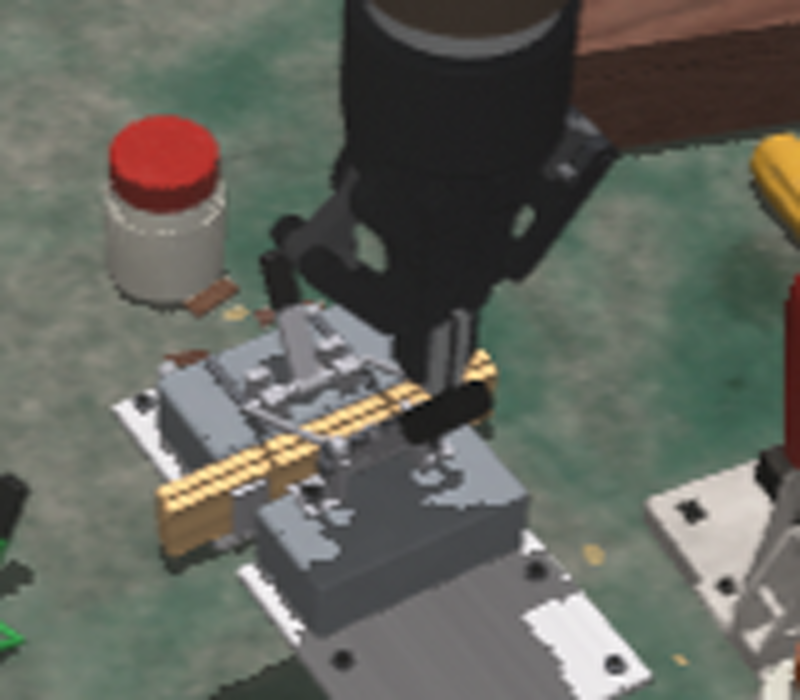

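View pics/w26b.png

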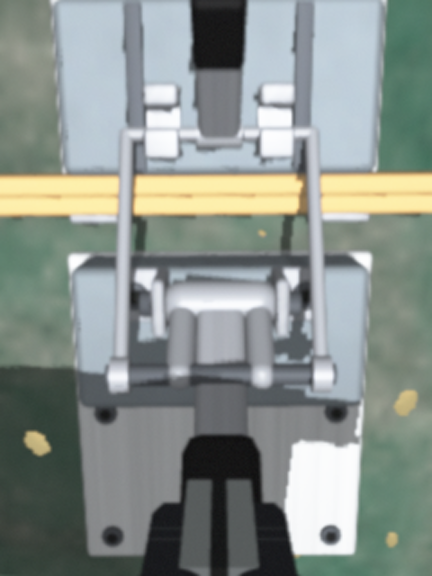

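Request:
move_arm([
  {"wx":0,"wy":0,"wz":0,"tx":-0.03,"ty":0,"tz":0.025,"gripper":-1},
  {"wx":0,"wy":0,"wz":0,"tx":-0.06,"ty":0,"tz":0.055,"gripper":-1},
  {"wx":0,"wy":0,"wz":0,"tx":-0.09,"ty":0,"tz":0.085,"gripper":-1},
  {"wx":0,"wy":0,"wz":0,"tx":-0.118,"ty":0,"tz":0.113,"gripper":-1},
  {"wx":0,"wy":0,"wz":0,"tx":-0.138,"ty":0,"tz":0.145,"gripper":-1},
  {"wx":0,"wy":0,"wz":0,"tx":-0.158,"ty":0,"tz":0.18,"gripper":-1},
  {"wx":0,"wy":0,"wz":0,"tx":-0.172,"ty":0,"tz":0.21,"gripper":-1},
  {"wx":0,"wy":0,"wz":0,"tx":-0.184,"ty":0,"tz":0.24,"gripper":-1},
  {"wx":0,"wy":0,"wz":0,"tx":-0.184,"ty":0,"tz":0.24,"gripper":-1},
])

```text
t: 17.4
tcp_pos: [0.5377, -0.0208, 0.0647]
eef_rot: [0.675, 0.738, -0.001, -0.001]
wrist_force: [0.5, 0.7, -0.5]
opening: -0.002
```

```bash
python3 look.py w27; python3 -c "
from h import *
im=grab_frame('scene'); crop(im,260,140,420,280,5,'pics/s27.png')
im=cv2.imread('pics/w27.png'); crop(im,200,20,440,340,1.8,'pics/w27b.png')"
```

```text
17.45 [-58.99   1.56  65.16] F jig [0.43 1.97 0.21] 0.0
```

View pics/s27.png

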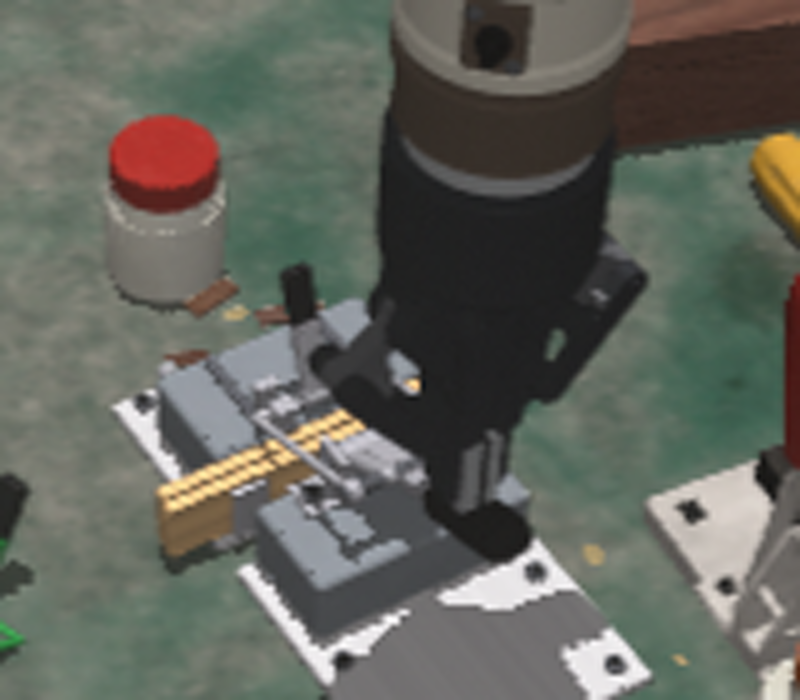

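View pics/w27b.png

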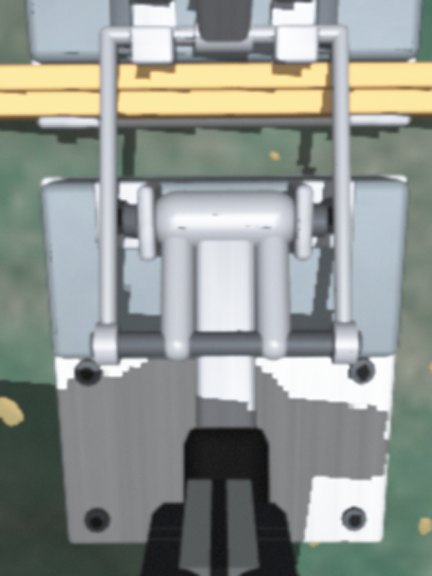

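Request:
move_arm([
  {"wx":0,"wy":0,"wz":0,"tx":-0.01,"ty":0,"tz":0.025,"gripper":-1},
  {"wx":0,"wy":0,"wz":0,"tx":-0.02,"ty":0,"tz":0.05,"gripper":-1},
  {"wx":0,"wy":0,"wz":0,"tx":-0.025,"ty":0,"tz":0.075,"gripper":-1},
  {"wx":0,"wy":0,"wz":0,"tx":-0.03,"ty":0,"tz":0.1,"gripper":-1},
  {"wx":0,"wy":0,"wz":0,"tx":-0.03,"ty":0,"tz":0.125,"gripper":-1},
  {"wx":0,"wy":0,"wz":0,"tx":-0.03,"ty":0,"tz":0.125,"gripper":-1},
])

```text
t: 18.0
tcp_pos: [0.5384, -0.0249, 0.0464]
eef_rot: [0.675, 0.738, -0.001, -0.001]
wrist_force: [-0.7, 0.7, 0.3]
opening: 0.002
```

```bash
python3 look.py w28; python3 -c "
from h import *
im=grab_frame('scene'); crop(im,260,140,420,280,5,'pics/s28.png')"
```

```text
18.05 [-63.38   1.12  46.8 ] F jig [-0.07  0.34  0.27] 0.0
```

View pics/s28.png

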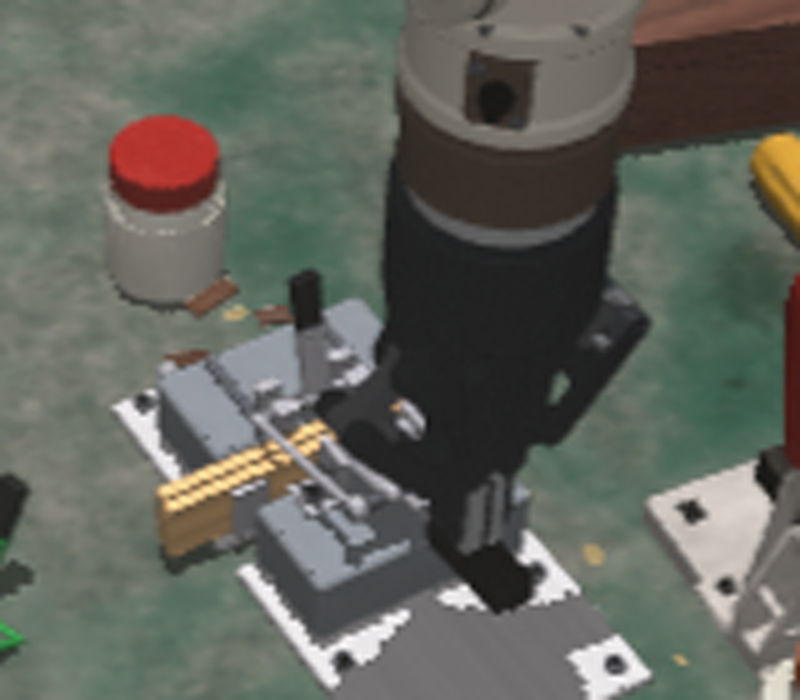

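Request:
move_arm([
  {"wx":0,"wy":0,"wz":0,"tx":0,"ty":0,"tz":0.01,"gripper":-1},
  {"wx":0,"wy":0,"wz":0,"tx":0,"ty":0,"tz":0.02,"gripper":-1},
  {"wx":0,"wy":0,"wz":0,"tx":0,"ty":0,"tz":0.02,"gripper":-1},
])

```text
t: 18.35
tcp_pos: [0.5391, -0.0248, 0.0443]
eef_rot: [0.675, 0.738, -0.0, -0.0]
wrist_force: [0.1, -0.2, -1.0]
opening: -0.003
```

```bash
python3 look.py w29
```

```text
18.4 [-63.44   0.64  44.39] F jig [-0.18  0.82  0.02] -0.001
```

Request:
move_arm([
  {"wx":0,"wy":0,"wz":0,"tx":0,"ty":0,"tz":0.01,"gripper":-1},
  {"wx":0,"wy":0,"wz":0,"tx":0,"ty":0,"tz":0.018,"gripper":-1},
  {"wx":0,"wy":0,"wz":0,"tx":0,"ty":0,"tz":0.018,"gripper":-1},
])

```text
t: 18.65
tcp_pos: [0.539, -0.0249, 0.0416]
eef_rot: [0.675, 0.738, -0.0, -0.0]
wrist_force: [0.0, 1.1, -0.4]
opening: 0.002
```

```bash
python3 look.py w30;python3 -c "
from h import *
im=cv2.imread('pics/w30.png'); crop(im,200,0,440,340,1.7,'pics/w30b.png')"
```

```text
18.7 [-63.47   0.74  41.62] F jig [-0.1   0.44  1.  ] -0.004
```

View pics/w30b.png

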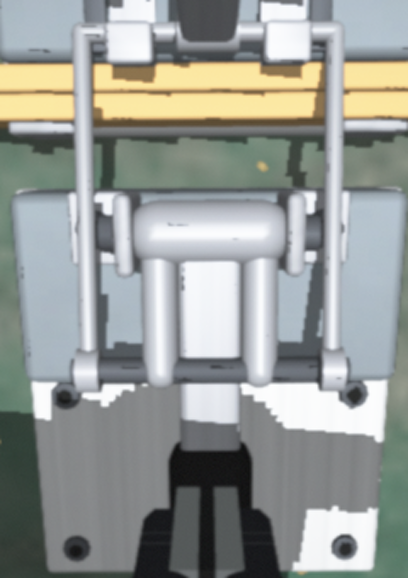

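Request:
move_arm([
  {"wx":0,"wy":0,"wz":0,"tx":0,"ty":0,"tz":0.008,"gripper":-1},
  {"wx":0,"wy":0,"wz":0,"tx":0,"ty":0,"tz":0.015,"gripper":-1},
  {"wx":0,"wy":0,"wz":0,"tx":0,"ty":0,"tz":0.015,"gripper":-1},
])

```text
t: 18.95
tcp_pos: [0.539, -0.0249, 0.0393]
eef_rot: [0.675, 0.738, -0.0, -0.0]
wrist_force: [-0.5, -0.2, 0.7]
opening: -0.002
```

```bash
python3 look.py w31; python3 -c "
from h import *
im=grab_frame('side'); crop(im,240,150,400,290,5,'pics/d31.png')"
```

```text
19.0 [-63.49   0.68  39.39] F jig [0.13 0.14 0.24] -0.001
```

View pics/d31.png

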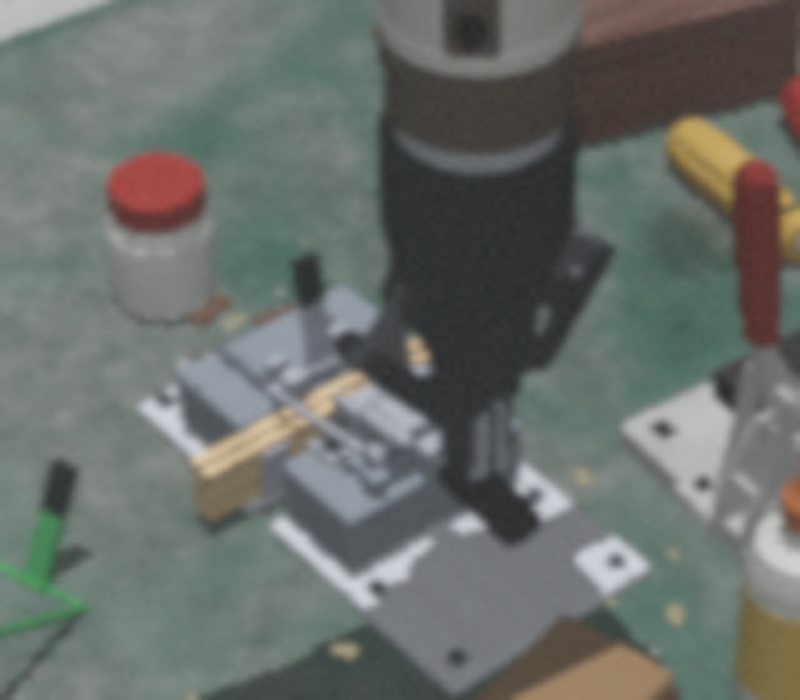

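Request:
move_arm([
  {"wx":0,"wy":0,"wz":0,"tx":0,"ty":0,"tz":0.008,"gripper":-1},
  {"wx":0,"wy":0,"wz":0,"tx":0,"ty":0,"tz":0.015,"gripper":-1},
  {"wx":0,"wy":0,"wz":0,"tx":0,"ty":0,"tz":0.015,"gripper":-1},
])

```text
t: 19.3
tcp_pos: [0.539, -0.0249, 0.037]
eef_rot: [0.675, 0.738, -0.0, -0.0]
wrist_force: [-0.8, 0.6, 0.8]
opening: 0.003
```

```bash
python3 look.py w32
```

```text
19.35 [-63.5    0.72  37.12] F jig [0.66 0.05 0.12] 0.001
```

Request:
move_arm([
  {"wx":0,"wy":0,"wz":0,"tx":0,"ty":0,"tz":0.008,"gripper":-1},
  {"wx":0,"wy":0,"wz":0,"tx":0,"ty":0,"tz":0.015,"gripper":-1},
  {"wx":0,"wy":0,"wz":0,"tx":0,"ty":0,"tz":0.015,"gripper":-1},
])

```text
t: 19.6
tcp_pos: [0.539, -0.0249, 0.0348]
eef_rot: [0.675, 0.738, -0.0, -0.0]
wrist_force: [0.4, -0.4, -0.3]
opening: 0.002
```

```bash
python3 look.py w33;python3 -c "
from h import *
im=grab_frame('scene'); crop(im,300,180,400,280,7,'pics/s33.png')
im=cv2.imread('pics/w33.png'); crop(im,200,0,440,340,1.7,'pics/w33b.png')"
```

```text
19.65 [-63.51   0.71  34.89] F jig [-0.82  0.76 -0.23] -0.002
```

View pics/s33.png

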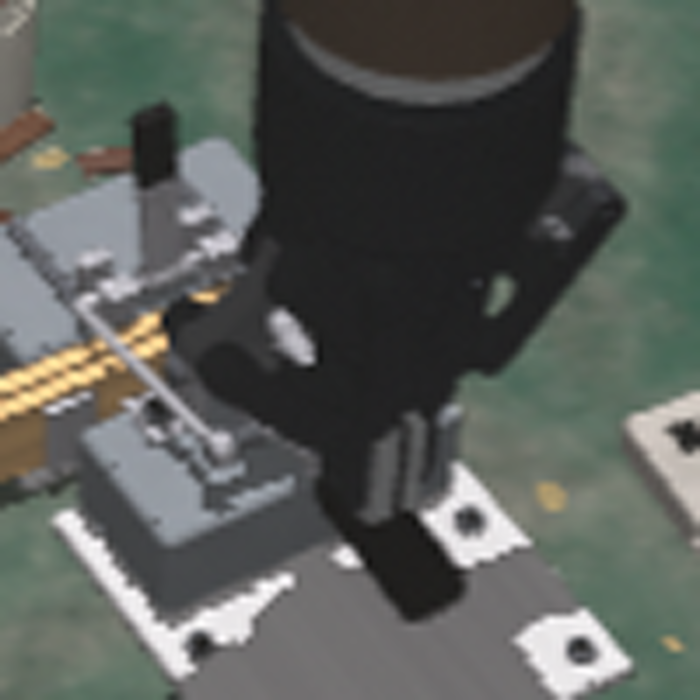

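View pics/w33b.png

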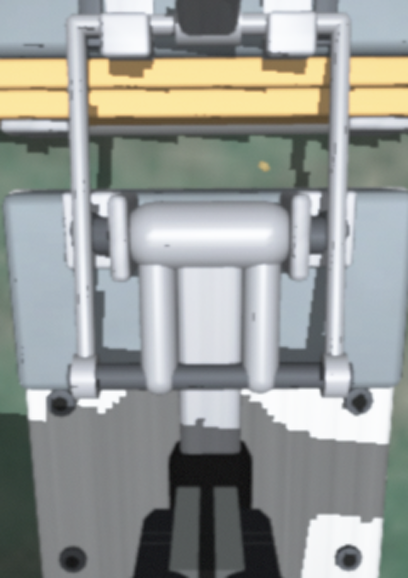

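Request:
move_arm([
  {"wx":0,"wy":0,"wz":0,"tx":0,"ty":0,"tz":0.008,"gripper":-1},
  {"wx":0,"wy":0,"wz":0,"tx":0,"ty":0,"tz":0.017,"gripper":-1},
  {"wx":0,"wy":0,"wz":0,"tx":0,"ty":0,"tz":0.017,"gripper":-1},
])

```text
t: 19.95
tcp_pos: [0.5396, -0.0249, 0.0336]
eef_rot: [0.675, 0.738, 0.0, 0.0]
wrist_force: [-2.1, -0.2, 5.4]
opening: -0.001
```

```bash
python3 look.py w34
```

```text
20.0 [-63.53   0.22  33.57] F jig [-0.12  1.07  6.83] -0.0
```

Request:
move_arm([
  {"wx":0,"wy":0,"wz":0,"tx":0,"ty":0,"tz":0.004,"gripper":-1},
  {"wx":0,"wy":0,"wz":0,"tx":0,"ty":0,"tz":0.006,"gripper":-1},
  {"wx":0,"wy":0,"wz":0,"tx":0,"ty":0,"tz":0.006,"gripper":-1},
])

```text
t: 20.25
tcp_pos: [0.5396, -0.0249, 0.0334]
eef_rot: [0.675, 0.738, 0.001, 0.001]
wrist_force: [-3.5, -1.3, 10.0]
opening: 0.004
```

```bash
python3 look.py w35
```

```text
20.3 [-63.55   0.12  33.43] F jig [ 0.37  2.71 10.67] 0.001
```

A firm stop: 10.7 N with almost no movement, so the lever is on its stop. I'll lift clear and inspect.

Request:
move_arm([
  {"wx":0,"wy":0,"wz":0,"tx":0,"ty":0,"tz":-0.05,"gripper":-1},
  {"wx":0,"wy":0,"wz":0,"tx":0,"ty":0,"tz":-0.15,"gripper":-1},
  {"wx":0,"wy":0,"wz":0,"tx":0,"ty":0,"tz":-0.3,"gripper":-1},
  {"wx":0,"wy":0,"wz":0,"tx":0,"ty":0,"tz":-0.5,"gripper":-1},
  {"wx":0,"wy":0,"wz":0,"tx":0,"ty":0,"tz":-0.7,"gripper":-1},
  {"wx":0,"wy":0,"wz":0,"tx":-0.1,"ty":0,"tz":-0.9,"gripper":-1},
  {"wx":0,"wy":0,"wz":0,"tx":-0.3,"ty":0,"tz":-1,"gripper":-1},
  {"wx":0,"wy":0,"wz":0,"tx":-0.45,"ty":0,"tz":-1,"gripper":-1},
  {"wx":0,"wy":0,"wz":0,"tx":-0.45,"ty":0,"tz":-1,"gripper":-1},
  {"wx":0,"wy":0,"wz":0,"tx":-0.45,"ty":0,"tz":-1,"gripper":-1},
])

```text
t: 21.13
tcp_pos: [0.5453, -0.0931, 0.1818]
eef_rot: [0.675, 0.737, 0.0, 0.0]
wrist_force: [0.4, 0.1, -0.0]
opening: -0.002
```

```bash
python3 look.py w36;python3 -c "
from h import *
im=grab_frame('scene'); cv2.imwrite('pics/s36.png',im); crop(im,260,160,420,280,5,'pics/s36a.png')
im=grab_frame('side'); crop(im,240,170,400,290,5,'pics/d36.png')
im=cv2.imread('pics/w36.png'); crop(im,180,20,460,260,2.8,'pics/w36b.png')"
```

```text
21.18 [-131.01    0.93  181.22] F jig [-0.68  0.22 -0.19] 0.001
```

View pics/w36b.png

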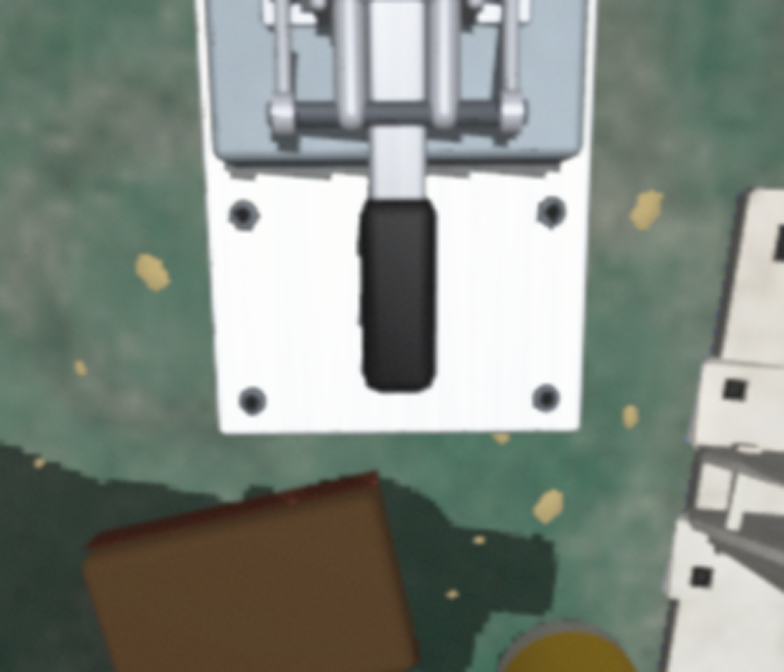

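View pics/s36.png

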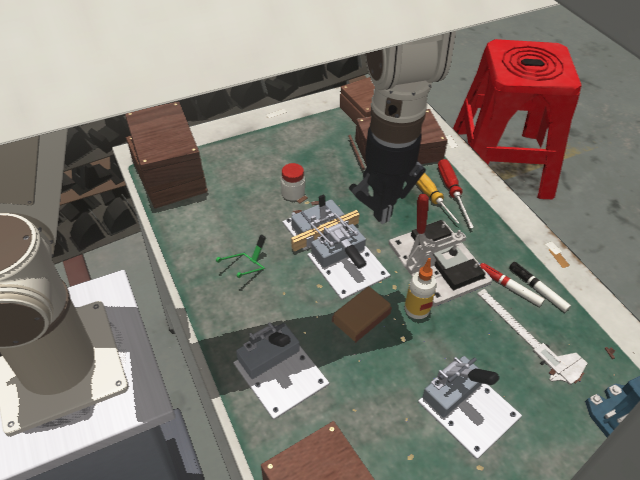

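View pics/d36.png

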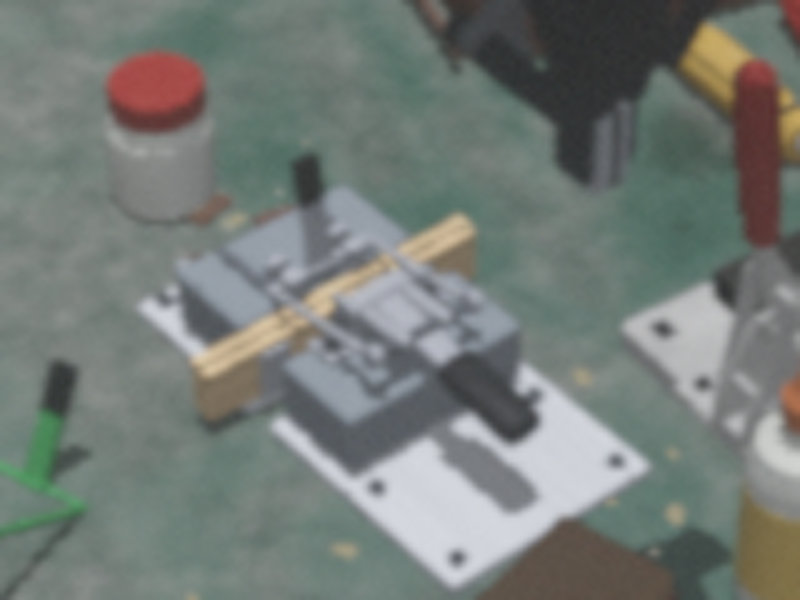

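```bash
python3 - <<'E'
from h import *
cw=calibration("wrist");cs=calibration("scene");cd=calibration("side")
def W(x,y,z): w=piv+u*x+v*y; return [w[0]/1e3,w[1]/1e3,z/1e3]
def face(a,s_,e,y=0):
    a=np.radians(a); return W(-s_*np.sin(a)+e*np.cos(a),y,56+s_*np.cos(a)+e*np.sin(a))
A=lambda p:np.round((p-[180,20])*2.8)
for a in (75,85,90,95):
    print(a,"w end",A(proj(cw,face(a,105,7))),"start",A(proj(cw,face(a,55,7))),"width end",np.round(2.8*(proj(cw,face(a,105,7,-10))-proj(cw,face(a,105,7,10)))[0],1),
     "side end",np.round((proj(cd,face(a,105,0))-[240,170])*5),np.round((proj(cd,face(a,55,0))-[240,170])*5),"scene",np.round(proj(cs,face(a,105,0)),1),np.round(proj(cs,face(a,55,0)),1))
for n in ("wrist","scene","side"):
    for q in ("lever_grip","loop_bar"):
        for d in spot_point(n,q)[:3]: print(n,q,np.round(d['xy'],1),round(d['confidence'],2), "exp grip",np.round(proj(calibration(n),face(95,80,0)),1),"bar",np.round(proj(calibration(n),W(41,0,44)),1))
E
```

```text
75 w end [403. 440.] start [403. 220.] width end 87.1 side end [535. 374.] [458. 335.] scene [365.2 255.4] [350.  242.3]
85 w end [402. 445.] start [403. 233.] width end 81.3 side end [539. 410.] [461. 353.] scene [365.3 263. ] [350.2 246.3]
90 w end [402. 442.] start [403. 236.] width end 78.8 side end [539. 427.] [461. 362.] scene [365.1 266.4] [350.1 248. ]
95 w end [402. 437.] start [403. 238.] width end 76.4 side end [538. 443.] [461. 370.] scene [364.5 269.4] [349.9 249.6]
wrist lever_grip [320.8 134.7] 0.93 exp grip [323.6 140.1] bar [324.5 -51.2]
scene lever_grip [278.  338.4] 0.91 exp grip [357.1 259.4] bar [323.2 219.5]
scene lever_grip [485.6 376.9] 0.9 exp grip [357.1 259.4] bar [323.2 219.5]
scene lever_grip [358.4 259.9] 0.85 exp grip [357.1 259.4] bar [323.2 219.5]
scene loop_bar [251.5 258.5] 0.93 exp grip [357.1 259.4] bar [323.2 219.5]
scene loop_bar [323.  218.5] 0.69 exp grip [357.1 259.4] bar [323.2 219.5]
side lever_grip [464.3 326.3] 0.93 exp grip [339.8 251.2] bar [304.4 223.2]
side lever_grip [341.6 254.2] 0.78 exp grip [339.8 251.2] bar [304.4 223.2]
side lever_grip [287.  316.2] 0.68 exp grip [339.8 251.2] bar [304.4 223.2]
side loop_bar [247.2 267.4] 0.54 exp grip [339.8 251.2] bar [304.4 223.2]
side loop_bar [305.  222.9] 0.49 exp grip [339.8 251.2] bar [304.4 223.2]
```

View pics/s36a.png

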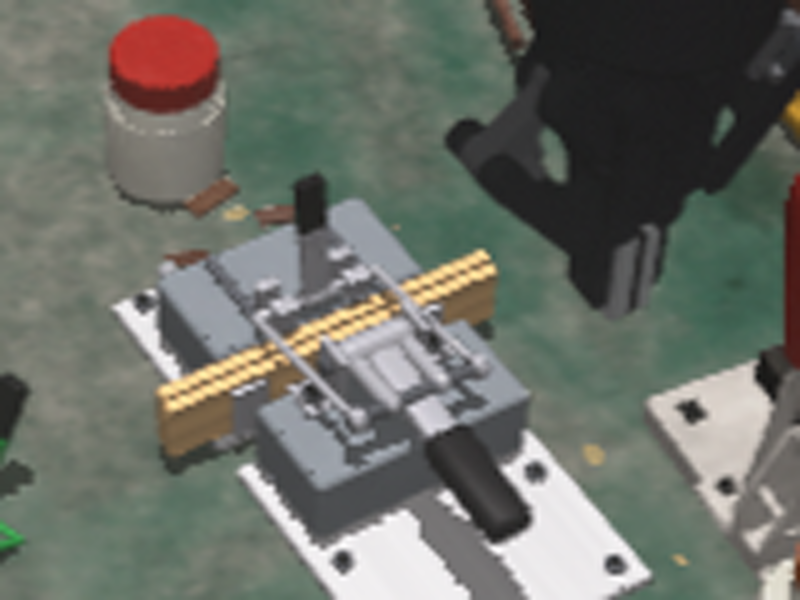

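The checks agree. The grip is detected at scene (358.4,259.9) against (357.1,259.4) expected for home, and the bar at (323,218.5) against (323.2,219.5). The strips are together, the lever is level, and the jar, block and bottle are where they were. Handing in.

```bash
python3 -c "
from cell import workorder, r
print(r.state()['t']); print(workorder.finish_job())"
```

```text
21.5833
the job is handed in; nothing more can be done
None
```

The draw latch on the leftmost jig is closed: the bare steel loop is hooked, the lever is home and the wood strips are together. I handed the job in at about 21.6 s; no verdict was given.

- **Hooking the bar:** I pinched the tab, lifted the loop over the keeper and lowered the bar through the opening, feeling no contact on the way down. Drawing it back met the post at about 6 N. A gentle test lift was stopped by the lips at about 3 N, so I let go of the tab.
- **First lever push failed:** the shut fingertips sat about 15 mm or more higher than I had computed. The fingers ended up past the lever, which was back where it started, and the bar was still hooked.
- **Second push worked:** pushing lower on the grip took about 2 N at the points where I checked. The lever went past dead centre onto its stop, which I confirmed with a press of about 10 N before lifting clear.
- **Last checks:** with the arm lifted clear and reading no force, the grip and bar positions matched the home position to within 1–2 pixels in the scene camera. The side camera put the grip about 3 pixels off, on the closed side. The jar, sanding block and glue bottle look unmoved.

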